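Shut the cutter guard and lock it with the interlock tongue

ROBOT

A 7-joint arm with a two-finger parallel gripper is mounted at the origin on the work surface. World frame = base frame: x ahead of the robot, y to its left, z up, the work surface at z = 0. Lengths are in m, angles in degrees, forces in N, time in s.
With the tool pointing down it reaches from about 0.425 to 0.925 m from the base axis. Payload 6.8 kg.
Tool frame: the origin (TCP) lies at the very end of the fingers, on their centre line; the grasp point (between the pads) lies 19 mm behind it (pinch_z is the distance from the TCP to the grasp point, in m); z points along the fingers, y is the direction in which the jaws open and shut (so a half turn about z gives the same grasp; the last joint's range is limited). The gripper opens to 88 mm and grips with 3 to 60 N. Pads are 20 mm wide; open, the fingers measure 115 mm over their backs; the gripper's body (75 mm by 178 mm) begins 61 mm behind the grasp point.
Start: joints at [-71.224, 27.33, 1.283, 89.118, -0.659, 63.558, -4.761], TCP at [0.285, 0.612, 0.223] pointing down, gripper open.
Joint ranges: [-169.35, 169.35], [-19.33, 120.38], [-80.79, 83.38], [13.8, 139.57], [-78.32, 258.32], [9.67, 109.79], [-169.56, 169.56]. Speed limits (degrees/s): [136.94, 136.94, 180, 180, 180, 180, 180].

INTERFACE

Orientations are given as a 3x3 rotation matrix whose columns are the frame's x, y, z axes.
In Python, from workcell import * gives the robot as it stands. The module is installed in compiled form; this text tells all that it offers.
- The arm moves only by the tool send_rows, never from a script. Its argument "commands" is text: rows parted by semicolons, each of 4 numbers parted by spaces: the shift along the tool's x, y, z in mm, then the turn about the tool's z in degrees. A call has exactly 8 rows; each row shifts and turns the commanded pose from where the row before left it, along the tool's axes as they then stand; what a row does not reach is not made up. A row lasts 1/8 s, in which the tool goes at most 62.5 mm and 10.7 degrees, less where a joint would pass 70% of its speed; a pose out of reach is approached as far as the arm can. A call with a gripper value outside its range is refused whole. "jaw" is the closure, from -1 (fully open) to 1 (shut), set as the call begins (left out, the last holds). The fingers move at their own pace and stop on an object; "newtons" is the grip in N (left out, the last holds). Time passes only in rows, so rows that do not move let the fingers close, or fill a call up. It gives the time, the measured TCP pose, the force and the opening at its end, in the units of the state.
- get_state(): the state, without advancing time (a new reading comes with each control period).
- grab_frame(name): name is "side" or "top" or "wrist"; returns (picture, depth): 420x560x3 uint8, red, green, blue; 420x560 float32, m along the optical axis (not along the pixel's ray), 0 where there is no reading.
- calibration(name): a dict with "fx", "fy", "cx", "cy" (pixels), "T" (4x4, takes a point from camera to world coordinates). Camera axes: x right, y down, z forward; pixel columns grow to the right and rows downward; lengths in m; the calibration is good to about 2 mm. A picture is of the moment at which its call begins: read the wrist's pose just before it. calibration takes no time and is no camera call; for the wrist camera it gives the pose at the moment of the call.
- sign_off(): hands the job in, once; it reports no verdict.
The state is a dict: "time": time; "qpos": joint angles; "dq": joint speeds; "effort": joint torques, N m; "tool_pos": TCP position; "tcp_rot": TCP orientation; "wrist_force": force on the tool from outside, world axes, zero at the start; "torque": the same for the moment, N m; "grip_width": opening from 0.0 (shut) to 1.0 (fully open).
Only numpy, scipy, OpenCV 4.12 (cv2) and the standard library are available. Lean on these libraries where they do the work, as an engineer would, in place of code of your own. Each camera call takes 0.05 s, during which the arm holds its last target.

TASK

Make the edge trimmer safe: slide its cutter guard fully shut, then take the flat tongue key from the wooden key block and push it straight through the guard's eye into the interlock switch until it is fully home, and let go of it. Then tug the guard firmly by its handle towards open to prove that the tongue holds it, and leave it locked. Leave the other key and everything else on the bench where it is.

Things in the scene. Friction and masses are not known exactly. Their poses are not given: they have to be found in the camera images.
- machine: Edge trimmer, grey, fixed to the bench; origin at the bench under the middle of its sloping face, z up. The face leans 32 degrees from level, towards its own -x, away from the robot; it rises from 62 mm high at -x to 168 mm at +x, the robot's side. Footprint x -120 to +165, y -160 to +140 mm. Only the guard and two rails 9 mm high stand proud of the face; the motor beyond it, nearer the robot, is lower than its upper edge.
- switch: Interlock switch: grey plastic block 70 x 46 x 45 mm at the trimmer's own -y end (the robot's left). Origin: centre of the slot's mouth, in the block's upper face. Axes ('switch axes'): x up the slope, towards the robot; y level, along the guard's travel, towards open; z straight out of the slot, 32 degrees from vertical. Slot 27 (x) x 8 (y) mm, 36 mm deep along -z.
- guard_handle (a point): Middle of the top of the guard's handle: a black fin 40 (x) x 12 (y) x 45 mm (z) tall, square to the guard plate, in switch axes. It moves with the guard; the plate's upper face is 45 mm below this point along -z. Guard shut: it lies at x 20, y 115, z 51 mm from the switch's origin. The plate is aluminium, 130 x 120 x 5 mm.
- guard_eye (a point): Centre of the eye in the tab on the guard's -y end, at the tab's upper face; moves with the guard. The tab is 48 mm wide (x), 5 mm thick; the eye is 28 (x) x 14 (y) mm. Guard shut: this point lies at x 0, y -1.5, z 6 mm in switch axes, so the slot shows through the eye. With the tongue in, the guard can still move 6 to 8 mm before the eye's edge meets the tongue.
- guard (a joint): Guard position in m along the face: 0 shut (against its stop), 0.09 wide open; it opens along the switch's +y. Slides with about 2 N of friction and stays where it is left.
- tongue_key: Tongue key, about 0.12 kg: black oblong head 38 (x) x 16 (y) x 45 mm (z) over a flat steel tongue 24 x 5 x 38 mm long, its last 4 mm narrowed to 19 x 3. Origin: centre of the head's underside (the shoulder); z up through the head, tongue along -z. Fits either way round (half turn about z). Home: shoulder on the guard's tab, origin at 0, 0, 6 mm in switch axes, its z along the switch's z.
- keyblock: Wooden key block, fixed, 160 (x) x 60 (y) x 50 mm (z) tall; origin at the centre of its underside. Two like pockets 28 (x) x 9 (y) mm, 44 mm deep, at x = +40 and -40 mm, y = 0. The two keys stand upright in them in either order, their shoulders on its top.
- chuck_key: The other key, 0.10 kg: a round black knob 28 mm across, 46 mm tall, with a 7 mm round shank below, standing in the other pocket; origin at the centre of the knob's underside. To be left there.
- glue: White glue bottle, 50 mm across, 125 mm tall, upright; origin at the centre of its underside. Bystander.
- sanding_block: Black sanding block, 45 x 85 x 30 mm, origin at the centre of its underside. Bystander.
- offcut: Pine offcut, 140 x 45 x 18 mm, origin at the centre of its underside. Bystander.
- square: Try square lying flat: wooden stock 30 x 80 x 14 mm with a steel blade 100 mm long; origin under the stock's centre. Bystander.
Mind the look-alikes: they are no part of the job. Leave any green look-alike of the tongue_key alone.

How it is judged (in metres and radians):
On the way, in this order (a step that is already met when the one before it is completed fails the run):
1. the guard is shut (within 2.5 mm of its stop) (value of joint guard below 0.0025 m), for 0.2 s.
2. the tongue is home in the switch through the guard's eye, and the fingers have let go of it (z of tongue_key in the frame of switch below 0.0085 m and x of tongue_key in the frame of switch between -0.004 and 0.004 m and y of tongue_key in the frame of switch between -0.004 and 0.004 m and angle between the z axis of tongue_key and the z axis of switch, either way round below 0.09 rad and contact force between the fingers and tongue_key below 0.05 N), for 0.2 s.
3. the guard is tugged towards open: it has come more than 3 mm and pulls on the tongue with more than 2 N, the tongue still home (value of joint guard above 0.003 m and contact force between guard and tongue_key above 2 N and z of tongue_key in the frame of switch below 0.0085 m and x of tongue_key in the frame of switch between -0.004 and 0.004 m and y of tongue_key in the frame of switch between -0.004 and 0.004 m and angle between the z axis of tongue_key and the z axis of switch, either way round below 0.09 rad), for 0.1 s.
At the end, for the whole second after the job is handed in: The tongue key is at rest fully home in the switch, its shoulder within 2.5 mm of the guard's tab (origin less than 8.5 mm out along the slot, within 4 mm of its centre line, within 0.09 rad of straight), and the guard is within 11 mm of shut, held by the tongue (z of tongue_key in the frame of switch below 0.0085 m and x of tongue_key in the frame of switch between -0.004 and 0.004 m and y of tongue_key in the frame of switch between -0.004 and 0.004 m and angle between the z axis of tongue_key and the z axis of switch, either way round below 0.09 rad and value of joint guard between -0.003 and 0.011 m and linear speed of tongue_key below 0.02 m/s); the robot touches nothing.
It fails at once if another thing on the bench, or the other key, is moved more than 30 mm (distance of any of chuck_key, glue, sanding_block, offcut, square from where it was at the start of the episode above 0.03 m).
It also fails if it takes over 72 s, if anything falls off the work surface, if the arm or the gripper's body presses on something with over 40 N, if the wrist force passes 120 N, or if a joint passes its speed limit or range.

## Working session

There is one attempt and no reset: what is moved stays moved. The work goes in short steps, Python scripts to look and compute and a tool call to move; the robot and the scene stay as the last step left them, time stands still between calls to the robot, and variables do not carry over. Pictures are saved under pics/ and viewed, and the job is handed in when it is done.

Besides the shell and the picture viewer there is one more tool, called after "Call:" as name(argument=value, ...) on one line, values as JSON. send_rows: Moves the arm, as the interface text tells. Its arguments: {"type":"object","properties":{"commands":{"type":"string"},"jaw":{"type":"number"},"newtons":{"type":"number"}},"required":["commands"]}

```bash
mkdir -p pics; ls; cat > h.py <<'E'
from workcell import *
import numpy as np, cv2
def save(n,name):
    p,d=grab_frame(n); cv2.imwrite(f'pics/{name}.png',p[:,:,::-1]); c=calibration(n); np.savez(f'pics/{name}.npz',p=p,d=d,**{k:np.array(v) for k,v in c.items()}); return p,d,c
def load(name):
    z=np.load(f'pics/{name}.npz'); return z['p'],z['d'],{k:z[k] for k in('fx','fy','cx','cy','T')}
def cloud(d,c):
    v,u=np.mgrid[:d.shape[0],:d.shape[1]]
    P=np.stack([(u-c['cx'])/c['fx']*d,(v-c['cy'])/c['fy']*d,d],-1)
    return P@c['T'][:3,:3].T+c['T'][:3,3]
E
python3 - <<'E'
from h import *
np.set_printoptions(precision=4,suppress=True)
for n in('side','top','wrist'):
    p,d,c=save(n,n+'0'); print(n,c['fx'],c['T'].tolist())
print(get_state())
E
```

```text
pics
side 381.6009618412219 [[0.9566637085460533, -0.17085600430603584, 0.23580240572031452, 0.3420308044402984], [-0.29091526894412695, -0.5962622827221731, 0.7482242955812844, -0.7157708145619083], [0.01276146723845818, -0.7843975497128475, -0.6201271070985388, 0.6847525659215655], [0.0, 0.0, 0.0, 1.0]]
top 434.4436382295774 [[-0.020026705852175895, -0.9861158260231013, 0.1648469251138349, 0.40807822394917687], [-0.9997128245670769, 0.02192124445728396, 0.009681293176042195, -0.040295638202052855], [-0.013160526160716605, -0.16460570071604405, -0.9862716480985109, 1.1212759750142922], [0.0, 0.0, 0.0, 1.0]]
wrist 360.87488127141086 [[0.42138479357936287, 0.8782325080286583, 0.22614711490922715, 0.22295173925803347], [0.9068818151108855, -0.40794107956463566, -0.10559095143440095, 0.6405640141506829], [-0.00047870790686834386, 0.24958312732500398, -0.968353258575303, 0.38433947655854755], [0.0, 0.0, 0.0, 1.0]]
{'time': 0.15, 'qpos': array([-71.2236,  27.3643,   1.2827,  89.1629,  -0.6596,  63.5602,
        -4.761 ]), 'dq': array([-0.0085, -0.106 ,  0.0303, -0.2079, -0.087 ,  0.0382,  0.0185]), 'effort': array([  0.0032, -58.3288,   1.5371, -27.2874,  -0.0542,   0.0144,
         0.0001]), 'tool_pos': array([0.2848, 0.6115, 0.2219]), 'tcp_rot': array([[-0.9065,  0.4222, -0.0005],
       [ 0.4222,  0.9065, -0.0013],
       [-0.0001, -0.0014, -1.    ]]), 'wrist_force': array([-0.255 , -0.5954,  0.3598]), 'torque': array([ 0.0073,  0.0865, -0.027 ]), 'grip_width': 0.9958441482259642}
```

View pics/side0.png

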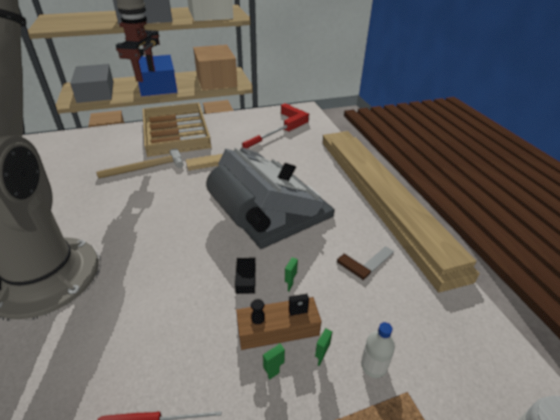

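View pics/top0.png

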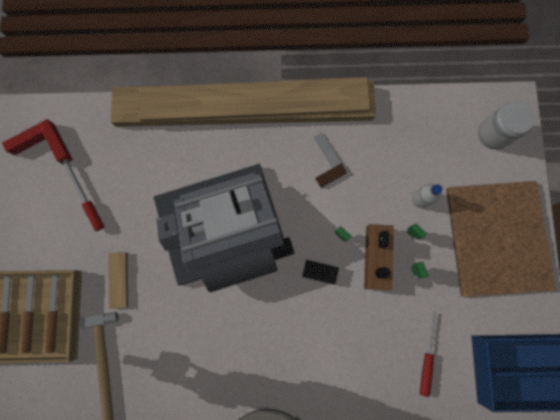

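View pics/wrist0.png

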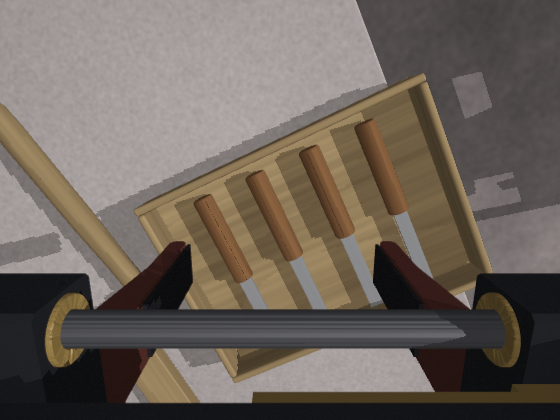

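The black candidates in the key block are at side-view pixels (299,303), square-headed, and (258,310), round-knobbed. The three green ones are look-alikes. I'll enlarge crops to confirm.

```bash
python3 - <<'E'
from h import *
p,d,c=load('side0'); q,d2,c2=load('top0')
a=cv2.resize(p[255:355,225:345],(480,400),interpolation=3); b=cv2.resize(q[215:300,340:410],(320,400),interpolation=3)
cv2.imwrite('pics/crop1.png',np.hstack([a,b])[:,:,::-1])
a=cv2.resize(q[155:300,145:305],(640,580),interpolation=3);cv2.imwrite('pics/crop2.png',a[:,:,::-1])
a=cv2.resize(p[135:250,195:345],(750,575),interpolation=3);cv2.imwrite('pics/crop3.png',a[:,:,::-1])
E
```

```text
(no output)
```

View pics/crop1.png

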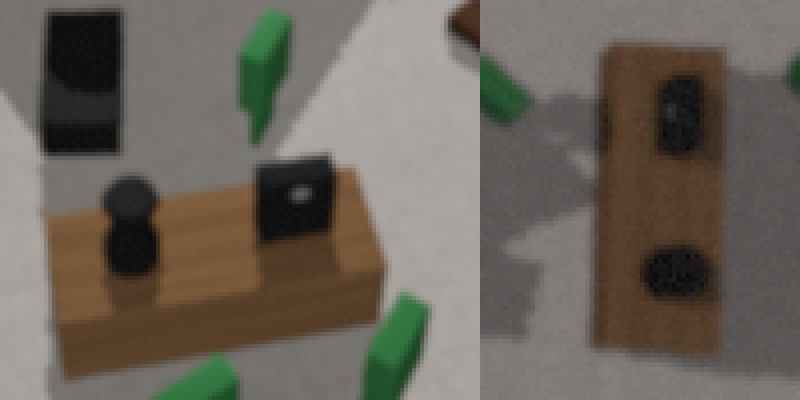

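View pics/crop2.png

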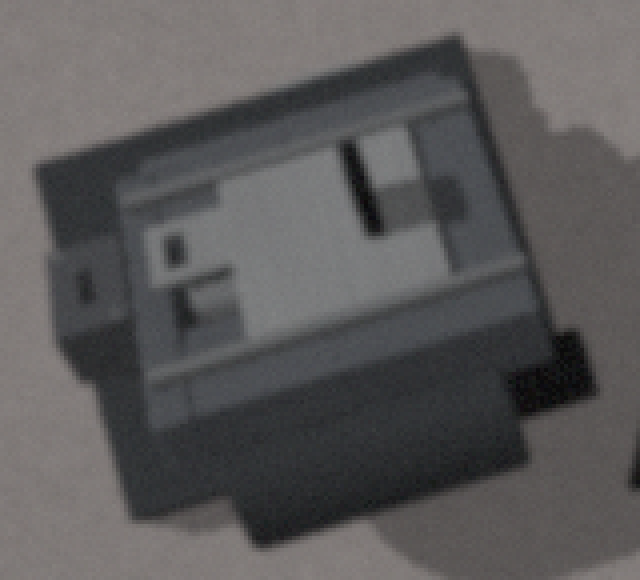

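View pics/crop3.png

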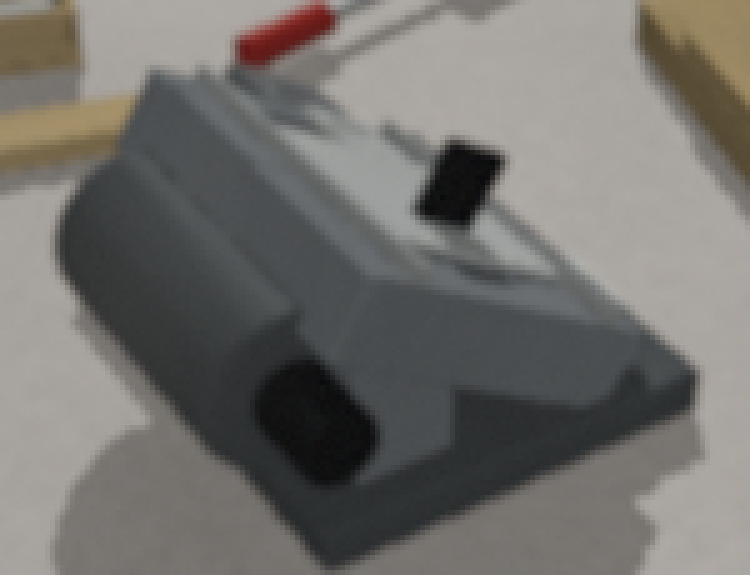

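The crop confirms it. The tongue key is the oblong, flat-sided head with the white mark at side (299,303) / top (383,240). The round knob at side (258,310) / top (382,272) is the chuck key. The guard is open by a good part of its travel: the eye is at top (189,217) and the slot at (167,227). Next come coarse positions from both depth views.

```bash
python3 - <<'E'
from h import *
np.set_printoptions(precision=4,suppress=True)
q,d,c=load('top0'); W=cloud(d,c)
p,ds,cs=load('side0'); S=cloud(ds,cs)
for n,(u,v) in dict(slot=(167,227),blockL=(160,230),eye=(189,217),handle=(235,198),fin2=(238,210),plate=(215,215),key=(383,240),chuck=(382,272),blk=(375,257),g1=(343,234),g2=(417,231),g3=(420,270)).items(): print(n,W[v,u])
for n,(u,v) in dict(key=(297,299),keyfront=(299,308),chuck=(258,303),handle=(287,170)).items(): print('s',n,S[v,u])
# plate plane
m=(q.min(-1)>115)
m2=np.zeros_like(m); m2[185:240,180:262]=1
print((m&m2).sum())
for name,box in dict(plate=(195,200,225,230)).items():
    x0,y0,x1,y1=box; P=W[y0:y1,x0:x1].reshape(-1,3); P=P[P[:,2]>0]; 
    for _ in range(4):
        C=P.mean(0); n=np.linalg.svd(P-C)[2][2]; n*=np.sign(n[2]); r=(P-C)@n; P=P[abs(r)<0.003]
    print(name,C,n,np.degrees(np.arccos(n[2])),np.degrees(np.arctan2(n[1],n[0])),r.std())
def blob(S,rgb,lo,hi,f,tag):
    m=(S[...,0]>lo[0])&(S[...,0]<hi[0])&(S[...,1]>lo[1])&(S[...,1]<hi[1])&(S[...,2]>lo[2])&(S[...,2]<hi[2])&f(rgb.astype(int))
    P=S[m]; r=cv2.minAreaRect((P[:,:2]*1000).astype(np.float32)); print(tag,m.sum(),P.mean(0),P.min(0),P.max(0),r)
dark=lambda r:r.max(-1)<70
k=W[240,383]
for nm,(A,rgb) in dict(top=(W,q),side=(S,p)).items():
    blob(A,rgb,k-[.05,.05,.03],k+[.04,.05,.03],dark,'key '+nm)
    h=W[204,236]
    blob(A,rgb,h-[.06,.05,.04],h+[.06,.05,.05],dark,'handle '+nm)
    b=W[257,375]
    blob(A,rgb,[b[0]-.11,b[1]-.06,.044],[b[0]+.11,b[1]+.06,.056],lambda r:(r[...,0]>r[...,2]+25),'blocktop '+nm)
E
```

```text
slot [0.5558 0.2302 0.0858]
blockL [0.5454 0.24   0.111 ]
eye [0.5812 0.1801 0.0726]
handle [0.6077 0.0579 0.1616]
fin2 [0.583  0.0529 0.1447]
plate [0.5763 0.1087 0.123 ]
key [ 0.5122 -0.2849  0.0956]
chuck [ 0.4374 -0.2783  0.0945]
blk [ 0.4754 -0.2735  0.0509]
g1 [ 0.5299 -0.193   0.0836]
g2 [ 0.5334 -0.3705  0.083 ]
g3 [ 0.4405 -0.3701  0.0848]
s key [ 0.5119 -0.2949  0.0939]
s keyfront [ 0.5148 -0.301   0.073 ]
s chuck [ 0.4385 -0.2853  0.0971]
s handle [0.6029 0.0551 0.1458]
1687
plate [0.5818 0.1207 0.1154] [0.6575 0.33   0.6773] 47.365039530409334 26.65364411457652 0.001223394213976101
key top 160 [ 0.5148 -0.2878  0.0905] [ 0.4966 -0.2977  0.0662] [ 0.5342 -0.2802  0.1006] ((515.4109497070312, -289.8225402832031), (16.913637161254883, 36.86281204223633), 85.59456634521484)
handle top 160 [0.593  0.0468 0.1488] [0.5344 0.0058 0.1213] [0.6293 0.0704 0.1697] ((587.4468383789062, 32.83418273925781), (107.66737365722656, 49.51442337036133), 38.118465423583984)
blocktop top 1221 [ 0.4739 -0.283   0.0508] [ 0.3974 -0.3219  0.0442] [ 0.5572 -0.2498  0.0559] ((476.940673828125, -286.3678894042969), (61.013389587402344, 158.64321899414062), 85.02481079101562)
key side 272 [ 0.5136 -0.2971  0.0857] [ 0.4963 -0.3018  0.0657] [ 0.534  -0.2861  0.0982] ((515.4835815429688, -294.8498840332031), (13.235312461853027, 37.86475372314453), 81.75015258789062)
handle side 178 [0.6004 0.0533 0.1431] [0.5769 0.0462 0.1211] [0.6232 0.0603 0.1666] ((600.0206298828125, 54.056007385253906), (47.920799255371094, 8.641801834106445), 14.506795883178711)
blocktop side 1721 [ 0.4707 -0.295   0.0505] [ 0.3942 -0.3253  0.0441] [ 0.5579 -0.2521  0.0555] ((476.29669189453125, -288.5203857421875), (62.13446044921875, 160.30039978027344), 85.1338882446289)
```

```bash
cat >> h.py <<'E'
def yaw(R): return np.degrees(np.arctan2(R[1,0],R[0,0]))
def plan(tgt,tyaw,n,start=None,nd=0):
    """print rounded rows from commanded/measured (pos,yaw) to target; tool assumed down"""
    if start is None:
        s=get_state(); start=(s['tool_pos'],yaw(s['tcp_rot']))
    p=np.array(start[0],float); y=start[1]; tgt=np.array(tgt,float); rows=[]
    dy=(tyaw-y+180)%360-180
    for i in range(n):
        r=np.radians(y); X=np.array([np.cos(r),np.sin(r),0]); Y=np.array([np.sin(r),-np.cos(r),0])
        st=(tgt-p)/(n-i)*1000; t=-(((tyaw-y+180)%360-180)/(n-i))
        a=[round(float(st@X),nd),round(float(st@Y),nd),round(float(-st[2]),nd),round(t,1)]
        rows.append(a); p=p+(a[0]*X+a[1]*Y-a[2]*np.array([0,0,1]))/1000; y-=a[3]
    for k in range(0,n,8): print('; '.join(' '.join('%g'%v for v in a) for a in rows[k:k+8]))
    return p,y
E
python3 - <<'E'
from h import *
print(plan([.50,.12,.30],16.5,16))
E
```

```text
-25 -22 -5 8.7; -28 -18 -5 8.7; -31 -14 -5 8.7; -32 -9 -5 8.6; -33 -4 -5 8.7; -34 1 -5 8.6; -33 6 -5 8.7; -32 11 -5 8.6
-30 16 -5 8.7; -27 20 -5 8.6; -23 24 -5 8.7; -20 27 -5 8.6; -15 30 -5 8.7; -11 32 -4 8.6; -6 33 -5 8.7; -0 33 -4 8.6
(array([0.50045732, 0.11989263, 0.29993121]), np.float64(16.528945719612743))
```

Call:
send_rows(commands="-25 -22 -5 8.7; -28 -18 -5 8.7; -31 -14 -5 8.7; -32 -9 -5 8.6; -33 -4 -5 8.7; -34 1 -5 8.6; -33 6 -5 8.7; -32 11 -5 8.6")

```text
time: 1.15
tool_pos: [0.3917, 0.3643, 0.2626]
tcp_rot: [[0.079, 0.997, -0.0], [0.997, -0.079, -0.0], [-0.0, -0.0, -1.0]]
wrist_force: [-0.1, 0.2, -0.0]
grip_width: 0.997
```

Call:
send_rows(commands="-30 16 -5 8.7; -27 20 -5 8.6; -23 24 -5 8.7; -20 27 -5 8.6; -15 30 -5 8.7; -11 32 -4 8.6; -6 33 -5 8.7; 0 33 -4 8.6")

```text
time: 2.15
tool_pos: [0.5008, 0.1193, 0.3008]
tcp_rot: [[0.96, 0.28, -0.0], [0.28, -0.96, 0.0], [-0.0, -0.0, -1.0]]
wrist_force: [0.2, 0.1, 0.1]
grip_width: 1.0
```

```bash
python3 - <<'E'
from h import *
s=get_state();print(s['tool_pos'],yaw(s['tcp_rot']),s['qpos'],s['time'])
save('wrist','w1')
E
```

```text
[0.50077318 0.11926386 0.30075402] 16.248717916249525 [-53.2149179    8.41052398  37.33096858 107.02637653  -5.57340094
  66.37172248 -87.69346088] 2.15
```

View pics/w1.png

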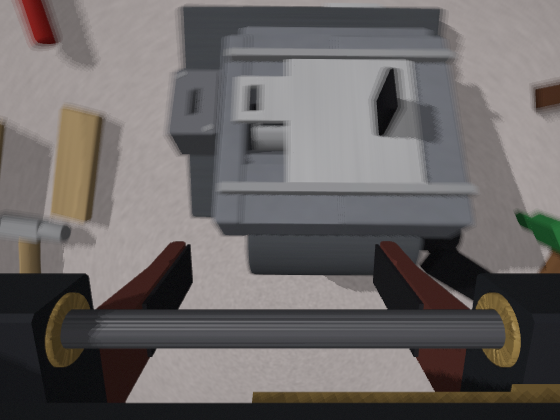

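The view shows the slot at (194,100), the eye at (253,97) and the handle at (386,100). The picture is slightly motion-blurred, so I'll retake it still and measure.

```bash
python3 - <<'E'
from h import *
np.set_printoptions(precision=4,suppress=True)
p,d,c=save('wrist','w2'); W=cloud(d,c)
s=get_state();print(s['tool_pos'],yaw(s['tcp_rot']))
a=cv2.resize(p[40:220,160:480],(800,450),interpolation=3);cv2.imwrite('pics/w2c.png',a[:,:,::-1])
def pl(x0,y0,x1,y1,nm):
    P=W[y0:y1,x0:x1].reshape(-1,3)
    for _ in range(5):
        C=P.mean(0); n=np.linalg.svd(P-C)[2][2]; n*=np.sign(n[2]); r=(P-C)@n; P=P[abs(r)<0.002]
    print(nm,C,n,'tilt',np.degrees(np.arccos(n[2])),'az',np.degrees(np.arctan2(n[1],n[0])),r.std(),len(P)); return C,n
pl(300,70,365,170,'plate'); pl(180,78,207,125,'switch')
for u,v in [(194,100),(182,100),(206,100),(253,97),(386,100),(390,75),(382,125),(240,97)]: print(u,v,W[v,u])
E
```

```text
[0.5019 0.1165 0.3012] 16.039061130403798
plate [0.5781 0.0894 0.122 ] [0.5664 0.0443 0.8229] tilt 34.620278448735576 az 4.473986077035989 0.000574711170783432 779
switch [0.5582 0.2222 0.1027] [0.4664 0.2728 0.8415] tilt 32.70483786502971 az 30.318841655044633 0.0006593086736887588 207
194 100 [0.5593 0.2216 0.1019]
182 100 [0.5559 0.2348 0.094 ]
206 100 [0.5625 0.2106 0.1014]
253 97 [0.5775 0.1673 0.1088]
386 100 [0.6026 0.0607 0.166 ]
390 75 [0.6338 0.0473 0.0957]
382 125 [0.586  0.0462 0.1243]
240 97 [0.5749 0.1838 0.0698]
```

View pics/w2c.png

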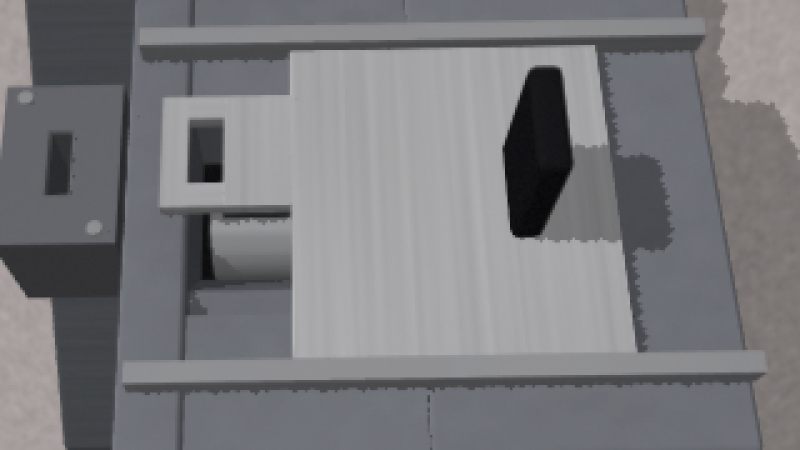

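```bash
cat >> h.py <<'E'
def frame(psi,tilt=32):
    a=np.radians(psi);t=np.radians(tilt)
    x=np.array([-np.cos(a)*np.cos(t),-np.sin(a)*np.cos(t),np.sin(t)]);y=np.array([np.sin(a),-np.cos(a),0])
    return np.stack([x,y,np.cross(x,y)],1)
def ray(c,u,v):
    dd=c['T'][:3,:3]@np.array([(u-c['cx'])/c['fx'],(v-c['cy'])/c['fy'],1]); return c['T'][:3,3],dd/np.linalg.norm(dd)
def onplane(c,u,v,P,n):
    o,dd=ray(c,u,v); return o+dd*((P-o)@n)/(dd@n)
def tri(obs):
    A=np.zeros((3,3));b=np.zeros(3);rs=[ray(c,u,v) for c,u,v in obs]
    for o,dd in rs:
        M=np.eye(3)-np.outer(dd,dd);A+=M;b+=M@o
    X=np.linalg.solve(A,b); return X,[np.linalg.norm((np.eye(3)-np.outer(dd,dd))@(X-o)) for o,dd in rs]
E
python3 - <<'E'
from h import *
np.set_printoptions(precision=4,suppress=True)
p,d,c=load('w2'); F=frame(17); print(F)
f=lambda x,y:(160+x/2.5,40+y/2.5)
sl=[f(48,131),f(73,131),f(69,195),f(44,195)]
O0=np.array([.5593,.2216,.1025]); n=F[:,2]
P=[onplane(c,*s,O0,n) for s in sl]; O=np.mean(P,0); print('slot',O,[F.T@(q-O) for q in P])
ey=[f(188,118),f(224,118),f(222,183),f(190,183)]
P=[onplane(c,*s,O+.006*n,n) for s in ey]; print('eye in switch',[ (F.T@(q-O)*1000).round(1) for q in P])
for nm,a,b,h in [('railU',(140,28),(705,18),.009),('railL',(123,370),(765,355),.009),('plateU',(290,52),(595,45),.006),('plateL',(292,357),(636,352),.006)]:
    A,B=onplane(c,*f(*a),O+h*n,n),onplane(c,*f(*b),O+h*n,n); D=B-A; print(nm,np.degrees(np.arctan2(D[1],D[0]))+90,(F.T@(A-O)*1000).round(1),(F.T@(B-O)*1000).round(1))
for h in [(532,68),(560,68),(504,150),(538,155),(571,162)]: print((F.T@(onplane(c,*f(*h),O+.051*n,n)-O)*1000).round(1))
E
```

```text
[[-0.811   0.2924  0.5068]
 [-0.2479 -0.9563  0.1549]
 [ 0.5299  0.      0.848 ]]
slot [0.5521 0.2295 0.1054] [array([-0.0142, -0.0051,  0.    ]), array([-0.014 ,  0.0046, -0.    ]), array([0.0142, 0.0049, 0.    ]), array([ 0.014 , -0.0045, -0.    ])]
eye in switch [array([-14.6,  49.8,   6. ]), array([-14.3,  63.5,   6. ]), array([14. , 63.2,  6. ]), array([13.8, 51.3,  6. ])]
railU 17.029681338005062 [-54.1  30.5   9. ] [-54.2 250.5   9. ]
railL 17.390344446272294 [88.7 30.7  9. ] [ 87.  250.1   9. ]
plateU 17.343939324928755 [-44.1  88.8   6. ] [-44.9 207.6   6. ]
plateL 16.92835408997273 [83.7 88.4  6. ] [ 83.9 207.5   6. ]
[  1.9 168.5  51. ]
[  2.1 177.6  51. ]
[ 32.8 156.9  51. ]
[ 34.8 167.4  51. ]
[ 37.6 177.6  51. ]
```

```bash
python3 - <<'E'
from h import *
F=frame(17.2);O=np.array([.5521,.2295,.1054])
g=lambda y,z:O+F@np.array([.020,y,z])
t=g(.1735,.036)-[0,0,.019];print(t, g(.115,.036)-[0,0,.019],F[:,1])
a=plan(t+[0,0,.07],17.2,8); plan(t,17.2,8,a)
E
```

```text
[0.60542684 0.06438496 0.12752812] [0.58812792 0.12026875 0.12752812] [ 0.29570805 -0.95527836  0.        ]
11 10 13 -0.1; 11 10 13 -0.2; 10 10 13 -0.1; 11 10 13 -0.2; 10 10 13 -0.1; 11 10 13 -0.2; 10 10 13 -0.1; 10 9 13 -0.2
0 0 9 0; 0 0 9 0; 0 0 9 0; 0 0 9 0; 0 0 8 0; 0 0 9 0; 0 0 8 0; 0 0 9 0
```

Call:
send_rows(commands="11 10 13 -0.1; 11 10 13 -0.2; 10 10 13 -0.1; 11 10 13 -0.2; 10 10 13 -0.1; 11 10 13 -0.2; 10 10 13 -0.1; 10 9 13 -0.2", jaw=-0.2, newtons=15)

```text
time: 3.25
tool_pos: [0.6045, 0.0696, 0.1958]
tcp_rot: [[0.952, 0.306, -0.0], [0.306, -0.952, 0.0], [-0.0, -0.0, -1.0]]
wrist_force: [0.4, -0.6, 0.3]
grip_width: 0.603
```

```bash
python3 - <<'E'
from h import *
save('wrist','w3');save('top','t3');s=get_state();print(s['tool_pos'],yaw(s['tcp_rot']),s['grip_width'],s['time'])
p=load('t3')[0];cv2.imwrite('pics/t3c.png',cv2.resize(p[150:300,140:300],(640,600),interpolation=3)[:,:,::-1])
E
```

```text
[0.60414255 0.06872453 0.19497461] 17.706436032135304 0.5956882045041992 3.35
```

View pics/w3.png

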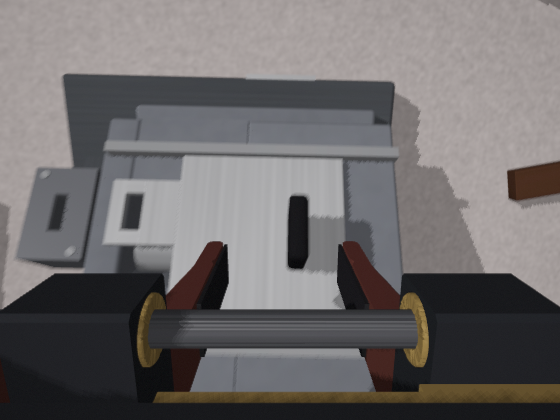

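View pics/t3c.png

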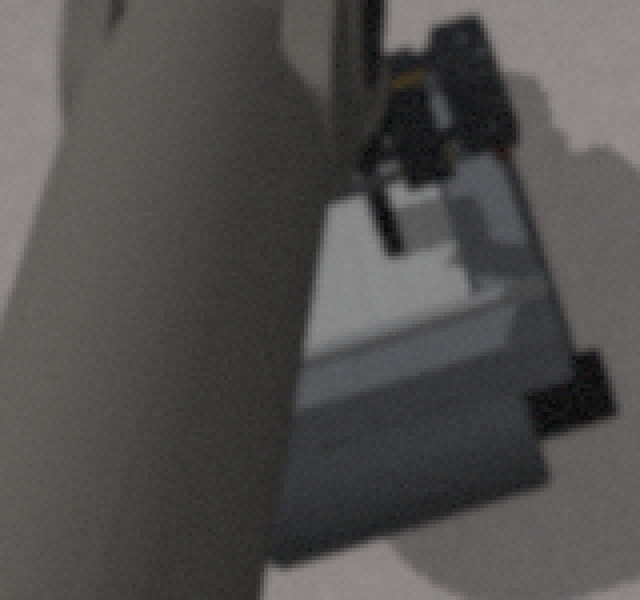

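```bash
python3 - <<'E'
from h import *
np.set_printoptions(precision=4,suppress=True)
p,d,c3=load('w3'); c2=load('w2')[2]
cv2.imwrite('pics/w3c.png',cv2.resize(p[150:280,10:330],(800,325),interpolation=3)[:,:,::-1])
def slotc(p,box):
    x0,y0,x1,y1=box; g=p[y0:y1,x0:x1].max(-1); _,t=cv2.threshold(g,0,255,cv2.THRESH_BINARY_INV|cv2.THRESH_OTSU)
    k,l,st,ce=cv2.connectedComponentsWithStats(t); i=1+st[1:,4].argmax(); print(st[i]); q=cv2.minAreaRect(np.argwhere(l==i)[:,::-1].astype(np.float32)); print(q); return q[0][0]+x0,q[0][1]+y0
p2=load('w2')[0]
s2=slotc(p2,(172,84,196,128)); s3=slotc(p,(40,185,78,240)); e2=slotc(p2,(230,84,257,118)); e3=slotc(p,(115,185,148,237))
print(s2,s3,e2,e3)
print('slot',tri([(c2,*s2),(c3,*s3)])); print('eye',tri([(c2,*e2),(c3,*e3)]))
F=frame(17.2);O=np.array([.5521,.2295,.1054])
for q in [(.020,.1735,.051),(0,.1735,.051),(.04,.1735,.051)]:
    X=c3['T'][:3,:3].T@(O+F@np.array(q)-c3['T'][:3,3]); print(X[0]/X[2]*c3['fx']+c3['cx'],X[1]/X[2]*c3['fy']+c3['cy'])
E
```

```text
[  6   9  11  25 238]
((11.0, 21.0), (9.445698738098145, 24.612030029296875), 3.814074993133545)
[  8   9  19  36 432]
((17.557376861572266, 27.131147384643555), (12.71168327331543, 37.21889114379883), 13.240520477294922)
[  5   4  14  25 343]
((11.5, 16.0), (24.0, 13.0), 90.0)
[  6   9  22  36 596]
((16.877750396728516, 25.981660842895508), (16.861364364624023, 36.59064483642578), 8.530765533447266)
(183.0, 105.0) (57.557376861572266, 212.13114738464355) (241.5, 100.0) (131.87775039672852, 210.9816608428955)
slot (array([0.5507, 0.2327, 0.0902]), [np.float64(0.0013053943175411371), np.float64(0.00130539431754103)])
eye (array([0.5713, 0.1771, 0.0963]), [np.float64(0.0015385213490240071), np.float64(0.001538521349024006)])
290.4108456091822 226.79010539827672
290.48104109414004 193.8913586264216
290.3364312532482 261.6661241840755
```

View pics/w3c.png

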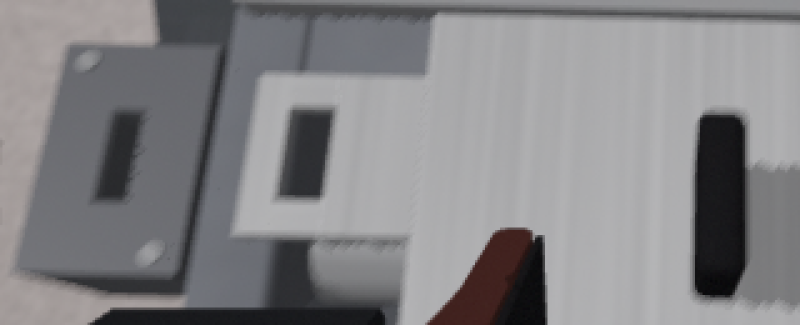

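```bash
sed -i "s/p,d=grab_frame(n); cv2/c=calibration(n); p,d=grab_frame(n); cv2/; s/; c=calibration(n); np.savez/; np.savez/" h.py; grep -A1 "def save" h.py
python3 - <<'E'
from h import *
np.set_printoptions(precision=4,suppress=True)
s=get_state();print(s['tool_pos'],yaw(s['tcp_rot']),s['dq'])
p,d,c=save('wrist','w4');s=get_state();print(s['tool_pos'],yaw(s['tcp_rot']))
E
```

```text
def save(n,name):
    c=calibration(n); p,d=grab_frame(n); cv2.imwrite(f'pics/{name}.png',p[:,:,::-1]); np.savez(f'pics/{name}.npz',p=p,d=d,**{k:np.array(v) for k,v in c.items()}); return p,d,c
[0.6041 0.0687 0.195 ] 17.706436032135304 [-1.1313 -1.9347  0.2733  0.3006  0.8398  1.3569 -1.6477]
[0.604  0.069  0.1958] 17.702860085739726
```

Call:
send_rows(commands="0 5 8 0; 0 4 9 0; 0 0 9 0; 0 0 9 0; 0 0 9 0; 0 0 9 0; 0 0 9 0; 0 0 5 0")

```text
time: 4.4
tool_pos: [0.6066, 0.0608, 0.1289]
tcp_rot: [[0.952, 0.305, -0.001], [0.305, -0.952, -0.0], [-0.001, -0.0, -1.0]]
wrist_force: [-0.8, 0.2, -0.1]
grip_width: 0.597
```

Call:
send_rows(commands="0 0 0 0; 0 0 0 0; 0 0 0 0; 0 0 0 0; 0 0 0 0; 0 0 0 0; 0 0 0 0; 0 0 0 0", jaw=1, newtons=15)

```text
time: 5.4
tool_pos: [0.6069, 0.061, 0.1298]
tcp_rot: [[0.953, 0.305, 0.0], [0.305, -0.953, 0.0], [0.0, -0.0, -1.0]]
wrist_force: [-1.0, 1.6, 2.7]
grip_width: 0.139
```

```bash
python3 - <<'E'
from h import *
s=get_state();print(s['tool_pos'],yaw(s['tcp_rot']),s['grip_width'],s['wrist_force'])
save('wrist','w5')
E
```

```text
[0.60690096 0.06096468 0.12984764] 17.728566955226622 0.13889218530227354 [-0.9845371   1.55805739  2.69257008]
```

View pics/w5.png

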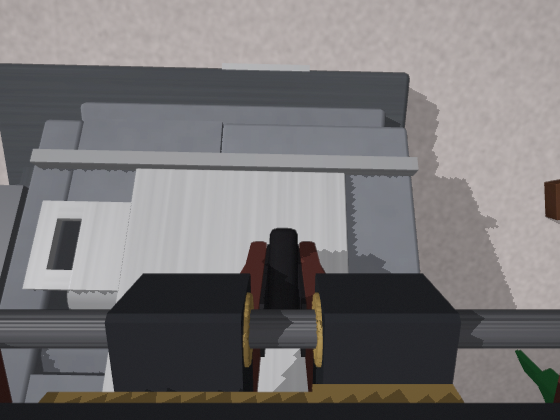

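Call:
send_rows(commands="0 -5 0 0; 0 -8 0 0; 0 -8 0 0; 0 -8 0 0; 0 -8 0 0; 0 -8 0 0; 0 -7 0 0; 0 -4 0 0")

```text
time: 6.45
tool_pos: [0.5907, 0.1156, 0.1299]
tcp_rot: [[0.952, 0.306, 0.002], [0.306, -0.952, 0.001], [0.002, 0.0, -1.0]]
wrist_force: [6.8, 0.5, -1.4]
grip_width: 0.137
```

Call:
send_rows(commands="0 -2 0 0; 0 -2 0 0; 0 -1 0 0; 0 -1 0 0; 0 0 0 0; 0 0 0 0; 0 0 0 0; 0 0 0 0")

```text
time: 7.45
tool_pos: [0.5901, 0.1174, 0.1299]
tcp_rot: [[0.953, 0.303, 0.005], [0.303, -0.953, -0.003], [0.004, 0.004, -1.0]]
wrist_force: [10.6, -7.6, -6.0]
grip_width: 0.14
```

Call:
send_rows(commands="0 0 0 0; 0 0 0 0; 0 0 -5 0; 0 0 -15 0; 0 0 -20 0; 0 0 -20 0; 0 0 -20 0; 0 0 -20 0", jaw=-1)

```text
time: 8.45
tool_pos: [0.5882, 0.1198, 0.232]
tcp_rot: [[0.953, 0.304, 0.001], [0.304, -0.953, 0.001], [0.002, -0.0, -1.0]]
wrist_force: [-1.1, -0.9, -0.6]
grip_width: 0.987
```

```bash
python3 - <<'E'
from h import *
print(plan([.525,.212,.26],17.2,8))
E
```

```text
-4 -13 -4 0.1; -4 -13 -3 0.1; -4 -13 -4 0.1; -4 -14 -3 0; -4 -13 -4 0.1; -4 -14 -3 0; -4 -13 -4 0.1; -5 -14 -3 0
(array([0.52465736, 0.21199298, 0.25996346]), np.float64(17.2146786769116))
```

Call:
send_rows(commands="-5 -16 -4 0.1; -5 -16 -4 0.1; -5 -16 -4 0.1; -5 -16 -4 0.1; -6 -17 -6 0.1; -6 -16 -6 0; 0 0 0 0; 0 0 0 0")

```text
time: 9.45
tool_pos: [0.5279, 0.2027, 0.2573]
tcp_rot: [[0.955, 0.297, -0.0], [0.297, -0.955, -0.0], [-0.001, 0.0, -1.0]]
wrist_force: [-0.1, 0.3, -0.3]
grip_width: 1.0
```

Call:
send_rows(commands="0 0 0 0; 0 0 0 0; 0 0 0 0; 0 0 0 0; 0 0 0 0; 0 0 0 0; 0 0 0 0; 0 0 0 0")

```text
time: 10.45
tool_pos: [0.5282, 0.2028, 0.2576]
tcp_rot: [[0.955, 0.296, -0.0], [0.296, -0.955, -0.0], [-0.0, -0.0, -1.0]]
wrist_force: [0.1, 1.0, -0.8]
grip_width: 0.999
```

```bash
python3 - <<'E'
from h import *
s=get_state();print(s['tool_pos'],yaw(s['tcp_rot']),s['grip_width'],s['wrist_force'])
save('wrist','w6')
s=get_state();print(s['tool_pos'],s['time'])
E
```

```text
[0.52823686 0.20280075 0.25764282] 17.2314653307058 0.9988213784271939 [ 0.14106339  1.04250758 -0.7743019 ]
[0.52829262 0.20278773 0.25766618] 10.5
```

View pics/w6.png

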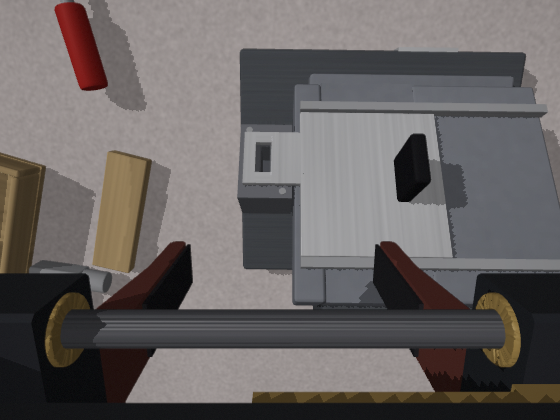

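Call:
send_rows(commands="0 10 8 0; 0 10 8 0; 0 10 8 0; 0 10 8 0; 0 10 8 0; 0 0 0 0; 0 0 0 0; 0 0 0 0")

```text
time: 11.5
tool_pos: [0.5432, 0.1556, 0.2179]
tcp_rot: [[0.955, 0.297, 0.0], [0.297, -0.955, 0.0], [0.001, -0.0, -1.0]]
wrist_force: [0.5, -1.1, -0.9]
grip_width: 1.002
```

```bash
python3 - <<'E'
from h import *
s=get_state();print(s['tool_pos'],s['dq'])
save('wrist','w7')
s=get_state();print(s['tool_pos'],s['time'])
for n,b in (('w6',(230,110,310,210)),('w7',(140,90,300,230))):
    p=load(n)[0]; x0,y0,x1,y1=b; cv2.imwrite(f'pics/{n}c.png',cv2.resize(p[y0:y1,x0:x1],None,fx=5,fy=5,interpolation=3)[:,:,::-1])
E
```

```text
[0.54319245 0.15561366 0.21791827] [-0.15565857  0.05251333  0.0158982   0.03973588  0.00139875  0.03264333
  0.08464693]
[0.54314037 0.15559651 0.21791203] 11.55
```

View pics/w6c.png

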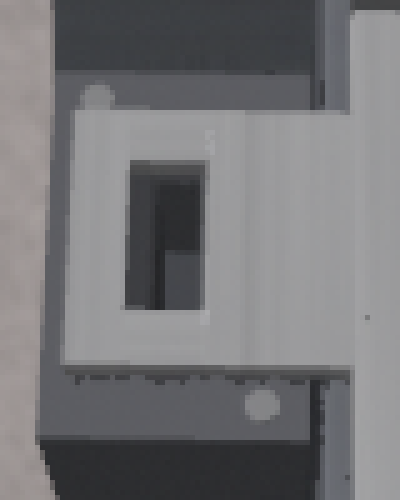

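View pics/w7c.png

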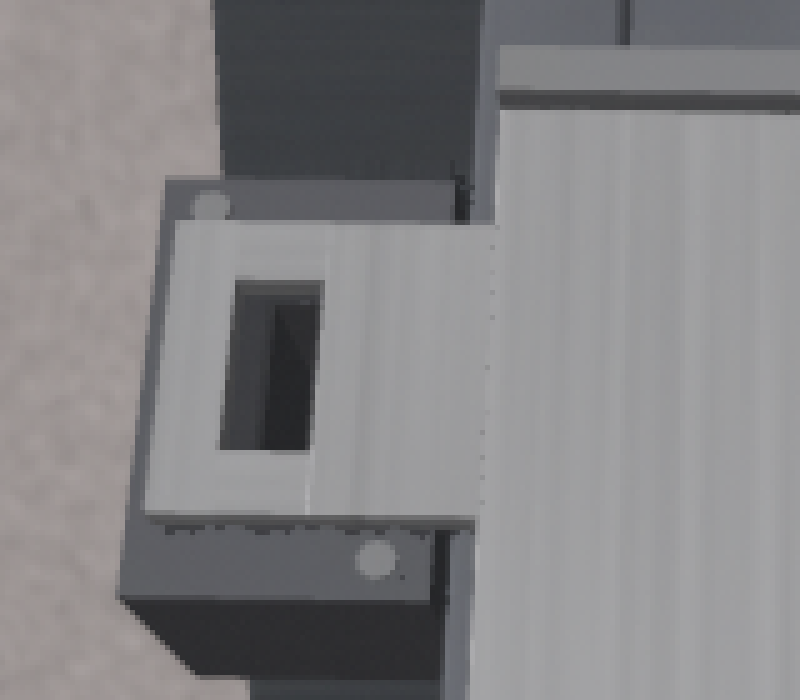

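```bash
python3 - <<'E'
from h import *
np.set_printoptions(precision=4,suppress=True)
c6=load('w6')[2];c7=load('w7')[2]
f=lambda o,x,y:(o[0]+(x+.5)/5-.5,o[1]+(y+.5)/5-.5)
A=dict(UL=(129,162),UR=(207,162),LR=(203,310),LL=(124,310),tU=(75,112),tL=(62,366),s1=(97,97),s2=(262,405))
B=dict(UL=(236,283),UR=(322,283),LR=(308,450),LL=(220,450),tU=(175,221),tL=(147,514),s1=(210,208),s2=(376,560))
X={}
for k in A:
    X[k],r=tri([(c6,*f((230,110),*A[k])),(c7,*f((140,90),*B[k]))]); print(k,X[k],np.array(r)*1000)
e=np.mean([X[k] for k in('UL','UR','LR','LL')],0); print('eye',e)
v=X['tL']-X['tU']; print('tab edge',np.linalg.norm(v),v/np.linalg.norm(v))
v=(X['LL']+X['LR']-X['UL']-X['UR'])/2; print(np.linalg.norm(v),v/np.linalg.norm(v)); v=(X['UR']+X['LR']-X['UL']-X['LL'])/2; print(np.linalg.norm(v),v/np.linalg.norm(v))
for ps in(16.7,17.2,17.7): F=frame(ps);print(ps,F[:,0],'O',e-F@[0,-.0015,.006])
n=frame(17.2)[:,2]; F=frame(17.2)
for c,D,o in((c6,A,(230,110)),(c7,B,(140,90))):
    P={k:onplane(c,*f(o,*D[k]),e,n) for k in('UL','UR','LR','LL')}
    m=np.mean(list(P.values()),0); print('onplane',m,{k:((F.T@(q-m))*1000).round(1) for k,q in P.items()})
d6=cloud(load('w6')[1],c6); print(d6[157-12,249],d6[157+3,282],)
print(frame(17.2).T@(X['s1']-e),frame(17.2).T@(X['s2']-e))
E
```

```text
UL [0.5661 0.2396 0.1019] [0.1921 0.1921]
UR [0.5703 0.2267 0.1042] [0.1739 0.1739]
LR [0.5478 0.2201 0.1176] [0.037 0.037]
LL [0.5435 0.2329 0.1159] [0.0122 0.0122]
tU [0.5717 0.2513 0.0989] [0.1792 0.1792]
tL [0.5319 0.2401 0.1197] [0.0298 0.0298]
s1 [0.5745 0.2489 0.0903] [0.1456 0.1456]
s2 [0.5358 0.206  0.1213] [0.058 0.058]
eye [0.5569 0.2298 0.1099]
tab edge 0.04617423019142179 [-0.8604 -0.2416  0.4487]
0.02721924465512359 [-0.8294 -0.2438  0.5027]
0.013683815387800554 [ 0.3092 -0.9391  0.1499]
16.7 [-0.8123 -0.2437  0.5299] O [0.5543 0.2275 0.1048]
17.2 [-0.8101 -0.2508  0.5299] O [0.5543 0.2275 0.1048]
17.7 [-0.8079 -0.2578  0.5299] O [0.5544 0.2274 0.1048]
onplane [0.557  0.2298 0.1098] {'UL': array([-13.9,  -6.6,   0. ]), 'UR': array([-13.9,   6.9,  -0. ]), 'LR': array([13.9,  6.5, -0. ]), 'LL': array([13.9, -6.8,  0. ])}
onplane [0.5569 0.2298 0.1099] {'UL': array([-13.7,  -6.5,   0. ]), 'UR': array([-13.7,   6.6,  -0. ]), 'LR': array([13.7,  6.4, -0. ]), 'LL': array([13.7, -6.6,  0. ])}
[0.5623 0.2442 0.1027] [0.5593 0.2133 0.1112]
[-0.0294 -0.013  -0.0047] [ 0.0292  0.0165 -0.0048]
```

```bash
python3 - <<'E'
from h import *
print(plan([.465,-.285,.25],-6,14))
E
```

```text
-15 28 -2 1.7; -14 29 -2 1.7; -13 29 -2 1.7; -12 30 -2 1.7; -11 30 -2 1.6; -10 30 -2 1.7; -9 31 -3 1.6; -9 31 -2 1.7
-8 31 -3 1.6; -7 31 -2 1.7; -6 31 -3 1.6; -5 32 -2 1.7; -4 32 -3 1.6; -3 31 -2 1.7
(array([ 0.46497406, -0.2848527 ,  0.24991203]), np.float64(-6.026828482159719))
```

Call:
send_rows(commands="-15 28 -3 1.7; -14 29 -4 1.7; -13 29 -4 1.7; -12 30 -4 1.7; -11 30 -2 1.6; -10 30 -2 1.7; -9 31 -2 1.6; -9 31 -2 1.7")

```text
time: 12.55
tool_pos: [0.4978, -0.0994, 0.2408]
tcp_rot: [[0.998, 0.065, 0.0], [0.065, -0.998, 0.0], [0.0, -0.0, -1.0]]
wrist_force: [0.4, 0.2, 0.1]
grip_width: 0.998
```

Call:
send_rows(commands="-8 31 -2 1.6; -7 31 -2 1.7; -6 31 -2 1.6; -5 32 -1 1.7; -4 32 -1 1.6; -3 31 -1 1.7; 0 0 0 0; 0 0 0 0")

```text
time: 13.55
tool_pos: [0.4643, -0.2852, 0.2494]
tcp_rot: [[0.994, -0.106, -0.0], [-0.106, -0.994, 0.001], [-0.0, -0.001, -1.0]]
wrist_force: [0.1, 0.7, 0.2]
grip_width: 1.0
```

Call:
send_rows(commands="0 0 0 0; 0 0 0 0; 0 0 0 0; 0 0 0 0; 0 0 0 0; 0 0 0 0; 0 0 0 0; 0 0 0 0")

```text
time: 14.55
tool_pos: [0.4646, -0.2854, 0.2496]
tcp_rot: [[0.994, -0.106, -0.0], [-0.106, -0.994, 0.0], [-0.0, -0.0, -1.0]]
wrist_force: [-0.1, -1.6, 0.8]
grip_width: 0.998
```

```bash
python3 - <<'E'
from h import *
s=get_state();print(s['tool_pos'],yaw(s['tcp_rot']),s['dq'],s['qpos'])
save('wrist','w8')
s=get_state();print(s['tool_pos'],s['time'])
E
```

```text
[ 0.46456879 -0.28536511  0.24964673] -6.074093121534536 [ 0.03063201  0.10056182 -0.01761923  0.07789834 -0.06423066 -0.04227324
  0.02624668] [-16.00151713  18.27116383  51.44011073 107.63695969 -16.16825278
  61.71188052 -54.26405354]
[ 0.46454744 -0.2853822   0.24963039] 14.6
```

View pics/w8.png

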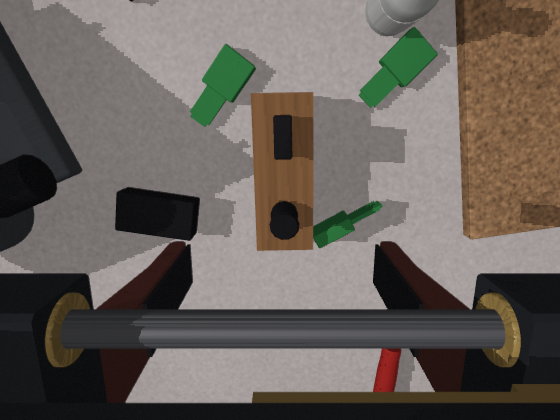

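The tongue key shows at (283,137), a black oblong without green, and the chuck key knob at (285,220). I'll cast rays now and take a second view lower down on approach.

```bash
cat >> h.py <<'E'
def darkrect(p,box,thr=45):
    x0,y0,x1,y1=box; t=(p[y0:y1,x0:x1].max(-1)<thr).astype(np.uint8)
    k,l,st,ce=cv2.connectedComponentsWithStats(t); i=1+st[1:,4].argmax(); q=cv2.minAreaRect(np.argwhere(l==i)[:,::-1].astype(np.float32)); return (q[0][0]+x0,q[0][1]+y0),q[1],q[2],st[i],cv2.boxPoints(q)+[x0,y0]
E
python3 - <<'E'
from h import *
np.set_printoptions(precision=4,suppress=True)
p,d,c=load('w8'); r=darkrect(p,(262,105,305,170)); print(r)
cv2.imwrite('pics/w8c.png',cv2.resize(p[85:255,240:330],None,fx=3.5,fy=3.5,interpolation=3)[:,:,::-1])
z=np.array([0,0,1.])
for u,v in [(276,116),(292,116),(292,142),(275,142)]: print(onplane(c,u,v,np.array([0,0,.095]),z))
W=cloud(d,c);print(W[130,284],W[190,270])
for u,v in [(251.5,94),(312,93),(313,248),(257,250)]: print('blk',onplane(c,u,v,np.array([0,0,.05]),z))
E
```

```text
((282.0, 137.0), (44.0, 18.0), 90.0, array([ 11,  10,  19,  45, 786], dtype=int32), array([[273., 115.],
       [291., 115.],
       [291., 159.],
       [273., 159.]]))
[ 0.5337 -0.2868  0.095 ]
[ 0.5323 -0.3003  0.095 ]
[ 0.5106 -0.2982  0.095 ]
[ 0.5122 -0.2836  0.095 ]
[ 0.5214 -0.2924  0.0959] [ 0.4619 -0.2719  0.0493]
blk [ 0.5567 -0.265   0.05  ]
blk [ 0.5515 -0.3226  0.05  ]
blk [ 0.3948 -0.3103  0.05  ]
blk [ 0.3988 -0.2508  0.05  ]
```

View pics/w8c.png

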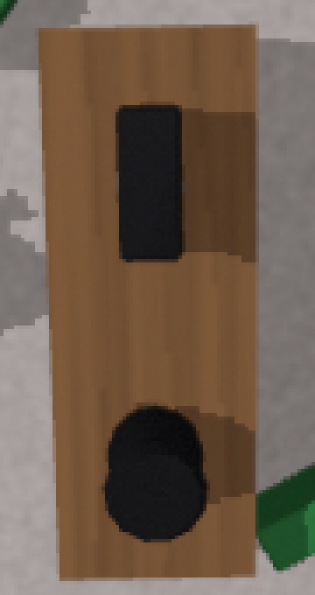

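```bash
python3 - <<'E'
from h import *
a=plan([.490,-.289,.16],-4.8,7); print(a); plan([.5155,-.2906,.059],-4.8,7,a)
E
```

```text
4 0 13 -0.2; 4 0 13 -0.2; 4 0 13 -0.2; 3 0 13 -0.2; 4 0 13 -0.2; 3 1 12 -0.1; 4 0 13 -0.2
(array([ 0.49033849, -0.28887247,  0.15963039]), np.float64(-4.774223191823944))
4 -0 14 0; 4 -0 14 0; 3 -0 15 0; 4 -0 14 0; 3 -0 15 0; 4 -0 14 0; 3 -0 15 0
```

Call:
send_rows(commands="5 0 18 -0.3; 5 0 18 -0.3; 5 0 18 -0.3; 5 0 18 -0.2; 6 1 18 -0.2; 0 0 0 0; 0 0 0 0; 0 0 0 0", jaw=-0.05)

```text
time: 15.6
tool_pos: [0.4906, -0.2892, 0.1604]
tcp_rot: [[0.997, -0.083, 0.001], [-0.083, -0.997, -0.0], [0.001, 0.0, -1.0]]
wrist_force: [-0.3, 0.3, -0.2]
grip_width: 0.526
```

```bash
python3 - <<'E'
from h import *
np.set_printoptions(precision=4,suppress=True)
s=get_state();print(s['tool_pos'],yaw(s['tcp_rot']),s['grip_width'])
p,d,c9=save('wrist','w9')
c8=load('w8')[2]
r=darkrect(p,(230,60,340,225));print(r)
print(tri([(c8,282.5,137.5),(c9,*r[0])]))
E
```

```text
[ 0.4906 -0.2892  0.1604] -4.78766989321675 0.5255716250212683
((282.0, 182.5), (61.0, 24.0), 90.0, array([  40,   92,   25,   62, 1476], dtype=int32), array([[270., 152.],
       [294., 152.],
       [294., 213.],
       [270., 213.]]))
(array([ 0.5141, -0.2904,  0.0723]), [np.float64(0.00010631235873309308), np.float64(0.00010631235873314563)])
```

View pics/w9.png

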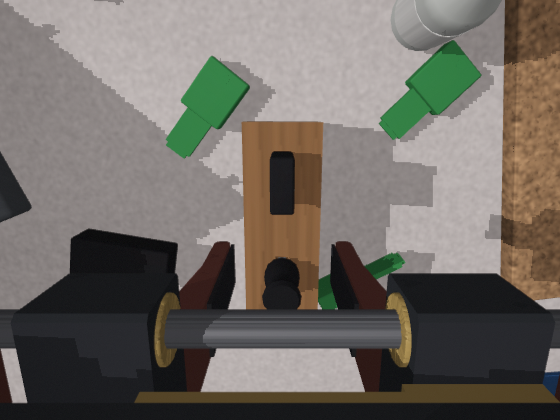

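Call:
send_rows(commands="5 0 14 0; 5 0 14 0; 5 0 14 0; 5 0 14 0; 5 0 14 0; 0 0 14 0; 0 0 10 0; 0 0 7 0")

```text
time: 16.65
tool_pos: [0.515, -0.2909, 0.058]
tcp_rot: [[0.997, -0.083, -0.0], [-0.083, -0.997, 0.0], [-0.0, -0.0, -1.0]]
wrist_force: [-0.3, 0.2, -0.7]
grip_width: 0.522
```

Call:
send_rows(commands="0 0 0 0; 0 0 0 0; 0 0 0 0; 0 0 0 0; 0 0 0 0; 0 0 0 0; 0 0 0 0; 0 0 0 0", jaw=1, newtons=20)

```text
time: 17.65
tool_pos: [0.5156, -0.291, 0.059]
tcp_rot: [[0.997, -0.083, 0.001], [-0.083, -0.997, -0.0], [0.001, -0.0, -1.0]]
wrist_force: [-0.4, 0.7, 5.9]
grip_width: 0.182
```

```bash
python3 - <<'E'
from h import *
np.set_printoptions(precision=4,suppress=True)
s=get_state();print(s['tool_pos'],yaw(s['tcp_rot']),s['grip_width'],s['grip_width']*88,s['wrist_force'])
p,d,c9=save('wrist','w10');save('side','s10')
p=load('s10')[0];cv2.imwrite('pics/s10c.png',cv2.resize(p[220:370,200:360],(640,600),interpolation=3)[:,:,::-1])
E
```

```text
[ 0.5156 -0.291   0.059 ] -4.772198539912754 0.18219735922727529 16.033367612000227 [-0.3906  0.695   5.912 ]
```

View pics/w10.png

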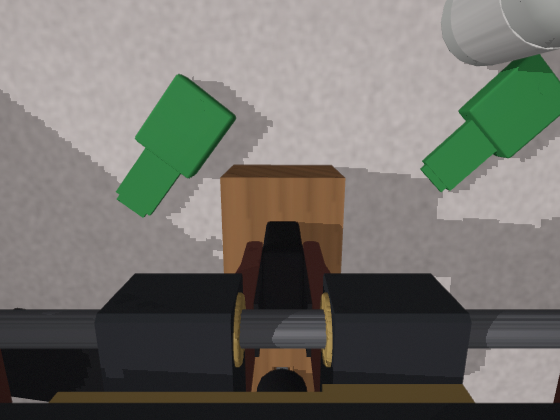

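View pics/s10c.png

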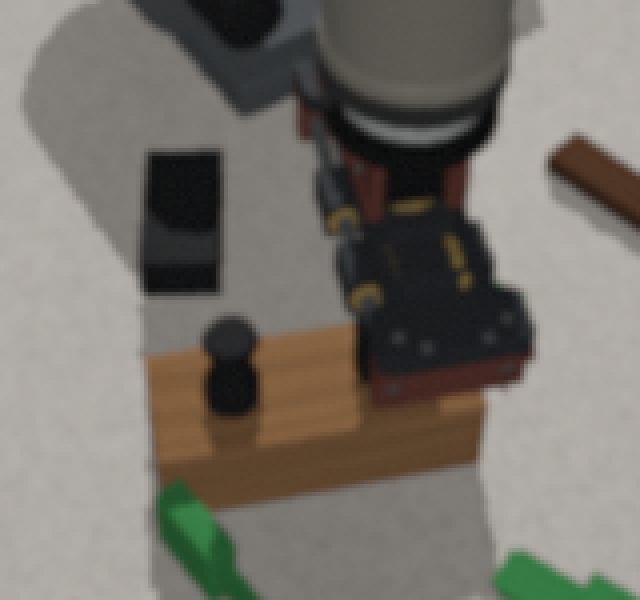

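Grip width reads 16.0 mm, so the head is held squarely. The tool cannot tilt, so I'll tilt the key about the jaw axis instead: lift it until about 7 mm of tongue is left in the pocket, then lean it over against the pocket's mouth.

Call:
send_rows(commands="0 0 -4 0; 0 0 -4 0; 0 0 -5 0; 0 0 -5 0; 0 0 -5 0; 0 0 -4 0; 0 0 -4 0; 0 0 0 0")

```text
time: 18.75
tool_pos: [0.5155, -0.291, 0.09]
tcp_rot: [[0.997, -0.083, 0.001], [-0.083, -0.997, -0.0], [0.001, 0.0, -1.0]]
wrist_force: [-0.5, 0.5, -1.4]
grip_width: 0.182
```

```bash
python3 - <<'E'
from h import *
s=get_state();print(s['tool_pos'],yaw(s['tcp_rot']),s['grip_width']*88,s['wrist_force'])
save('side','s11')
p=load('s11')[0];cv2.imwrite('pics/s11c.png',cv2.resize(p[220:370,200:360],(640,600),interpolation=3)[:,:,::-1])
E
```

```text
[ 0.5154806  -0.29100798  0.08996365] -4.771446393289723 16.034924031699962 [-0.52758784  0.45114856 -1.41578092]
```

View pics/s11c.png

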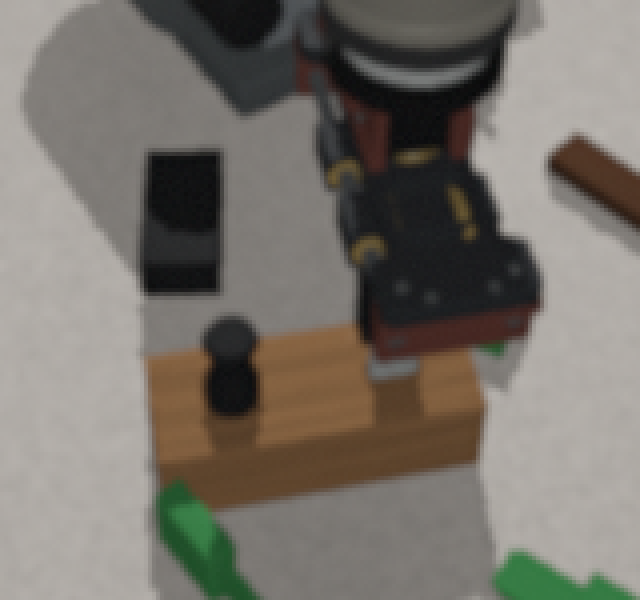

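Call:
send_rows(commands="2 0 0 0; 4 0 -0.5 0; 4 0 -0.5 0; 4 0 0 0; 4 0 0 0; 4 0 0.5 0; 4 0 0.5 0; 4 0 1 0", newtons=10)

```text
time: 19.8
tool_pos: [0.5457, -0.2934, 0.0887]
tcp_rot: [[0.997, -0.083, 0.0], [-0.083, -0.997, -0.0], [0.0, -0.0, -1.0]]
wrist_force: [-1.9, 1.1, 0.6]
grip_width: 0.183
```

Call:
send_rows(commands="4 0 1.3 0; 4 0 1.6 0; 0 0 0 0; 0 0 0 0; 0 0 0 0; 0 0 0 0; 0 0 0 0; 0 0 0 0")

```text
time: 20.8
tool_pos: [0.5532, -0.294, 0.0857]
tcp_rot: [[0.997, -0.083, 0.0], [-0.083, -0.997, 0.0], [0.0, -0.0, -1.0]]
wrist_force: [0.8, -0.1, -1.5]
grip_width: 0.183
```

```bash
python3 - <<'E'
from h import *
s=get_state();print(s['tool_pos'],yaw(s['tcp_rot']),s['grip_width']*88,s['wrist_force'])
save('side','s12')
p=load('s12')[0];cv2.imwrite('pics/s12c.png',cv2.resize(p[220:370,200:360],(640,600),interpolation=3)[:,:,::-1])
save('wrist','w12')
E
```

```text
[ 0.55316367 -0.29403829  0.0857404 ] -4.767885515020709 16.098275050163807 [ 0.82309212 -0.14701978 -1.49433631]
```

View pics/s12c.png

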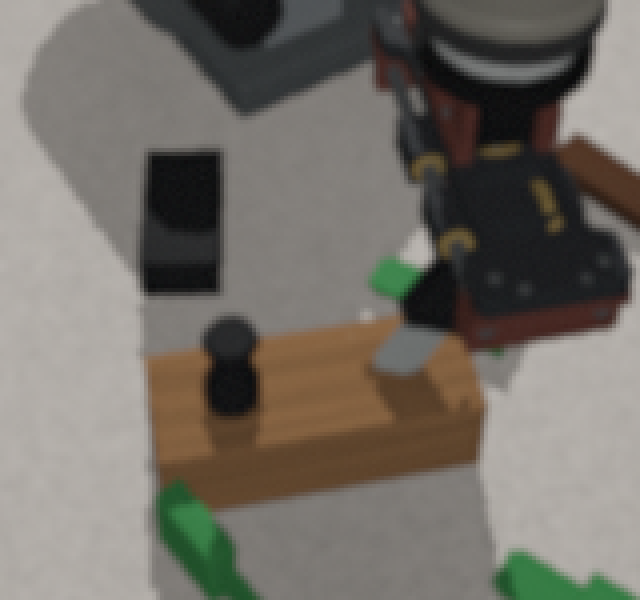

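View pics/w12.png

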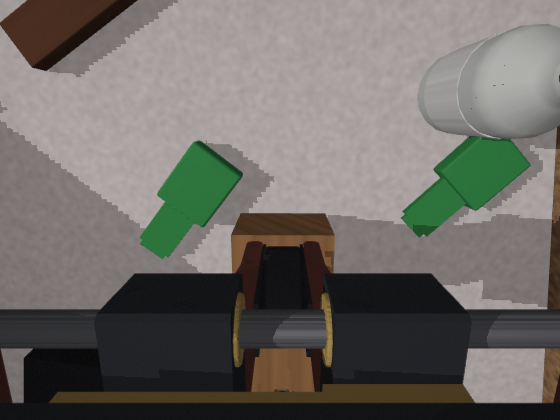

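The key leans over in the grip as intended. I'll firm up the grip, lift clear, and measure the lean in the side view.

Call:
send_rows(commands="0 0 0 0; 0 0 -5 0; 0 0 -15 0; 0 0 -20 0; 0 0 -25 0; 0 0 -25 0; 0 0 -20 0; 0 0 -10 0", newtons=25)

```text
time: 21.9
tool_pos: [0.5536, -0.2944, 0.2076]
tcp_rot: [[0.997, -0.083, 0.002], [-0.083, -0.997, -0.001], [0.002, 0.0, -1.0]]
wrist_force: [0.1, 0.2, -1.8]
grip_width: 0.181
```

Call:
send_rows(commands="0 0 0 0; 0 0 0 0; 0 0 0 0; 0 0 0 0; 0 0 0 0; 0 0 0 0; 0 0 0 0; 0 0 0 0")

```text
time: 22.9
tool_pos: [0.5532, -0.294, 0.2058]
tcp_rot: [[0.997, -0.083, 0.0], [-0.083, -0.997, 0.0], [0.0, -0.0, -1.0]]
wrist_force: [0.9, 0.4, -0.1]
grip_width: 0.181
```

```bash
python3 - <<'E'
from h import *
s=get_state();print(s['tool_pos'],yaw(s['tcp_rot']),s['grip_width']*88,s['wrist_force'])
np.save('pics/st13.npy',np.r_[s['tool_pos'],yaw(s['tcp_rot'])])
save('side','s13')
c=load('s13')[2]; X=c['T'][:3,:3].T@(s['tool_pos']-c['T'][:3,3]); u,v=X[0]/X[2]*c['fx']+c['cx'],X[1]/X[2]*c['fy']+c['cy'];print(u,v)
p=load('s13')[0]; x0,y0=int(u)-60,int(v)-45;print(x0,y0)
cv2.imwrite('pics/s13c.png',cv2.resize(p[y0:y0+90,x0:x0+120],None,fx=6,fy=6,interpolation=3)[:,:,::-1])
E
```

```text
[ 0.5531827  -0.29404889  0.20576891] -4.767253516800769 15.943625194193826 [ 0.86570237  0.41028061 -0.10695358]
321.95503596218373 252.75794423095846
261 207
```

View pics/s13c.png

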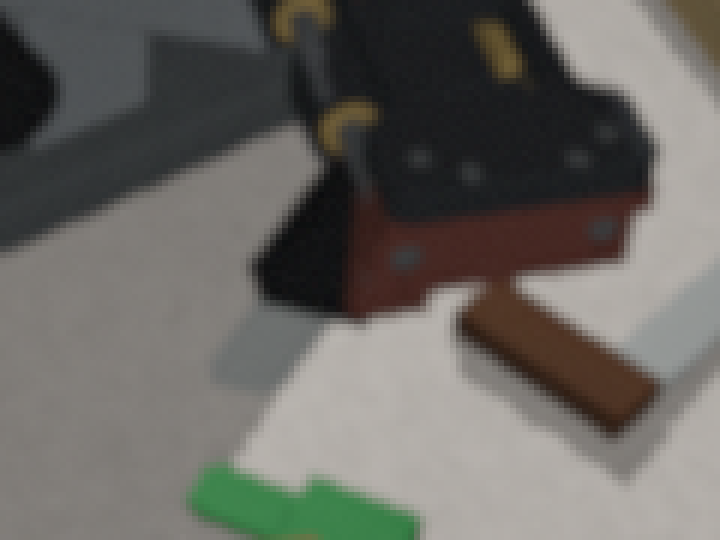

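```bash
python3 - <<'E'
from h import *
np.set_printoptions(precision=1,suppress=True)
st=np.load('pics/st13.npy'); c=load('s13')[2]; T=st[:3]; a=np.radians(st[3])
X=np.array([np.cos(a),np.sin(a),0]);Y=np.array([np.sin(a),-np.cos(a),0])
f=lambda x,y:(261+(x+.5)/6-.5,207+(y+.5)/6-.5)
for k,(x,y),o in [('Ltop',(250,303),.0025),('Lbot',(216,372),.0025),('tipL',(215,380),.0025),('tipR',(262,393),.0025),('Rtop',(328,322),.0025),('Rbot',(285,378),.0025),('headcornerL',(253,268),.008),('headbotL',(262,300),.008),('headbotR',(345,318),.008)]:
    P=onplane(c,*f(x,y),T+Y*o,Y)-T; print(k,P@X*1000,P[2]*1000)
E
```

```text
Ltop -35.9830098512342 -0.6744472815910785
Lbot -44.882530324582575 -27.867576776094054
tipL -45.04317700184613 -31.30488423975261
tipR -30.276260173359898 -40.35486333518431
Rtop -11.833335139200003 -13.702733804414253
Rbot -23.50285394785485 -35.26743621838532
headcornerL -37.59343535450655 19.38476808539094
headbotL -34.265464424400264 5.876010766727307
headbotR -8.85410532654976 -6.8847489390122805
```

```bash
python3 - <<'E'
from h import *
print(plan([.47,-.40,.36],17,6))
E
```

```text
-12 19 -26 -3.6; -14 18 -26 -3.6; -15 17 -26 -3.6; -15 16 -25 -3.7; -17 15 -26 -3.6; -17 14 -25 -3.7
(array([ 0.47027123, -0.40000338,  0.35977525]), np.float64(17.03253271579911))
```

Call:
send_rows(commands="-12 19 -26 -3.6; -14 18 -26 -3.6; -15 17 -26 -3.6; -15 16 -25 -3.7; -17 15 -26 -3.6; -17 14 -25 -3.7; 0 0 0 0; 0 0 0 0")

```text
time: 23.95
tool_pos: [0.4708, -0.3987, 0.3585]
tcp_rot: [[0.956, 0.293, -0.001], [0.293, -0.956, 0.002], [-0.0, -0.002, -1.0]]
wrist_force: [0.2, 0.4, -0.3]
grip_width: 0.179
```

Call:
send_rows(commands="0 0 0 0; 0 0 0 0; 0 0 0 0; 0 0 0 0; 0 0 0 0; 0 0 0 0; 0 0 0 0; 0 0 0 0")

```text
time: 24.95
tool_pos: [0.4702, -0.4, 0.3597]
tcp_rot: [[0.956, 0.293, 0.0], [0.293, -0.956, 0.0], [0.0, -0.0, -1.0]]
wrist_force: [-1.1, 0.0, -0.6]
grip_width: 0.181
```

```bash
python3 - <<'E'
from h import *
s=get_state();print(s['tool_pos'],yaw(s['tcp_rot']),s['grip_width']*88,s['wrist_force'])
np.save('pics/st14.npy',np.r_[s['tool_pos'],yaw(s['tcp_rot'])])
save('side','s14')
c=load('s14')[2]; X=c['T'][:3,:3].T@(s['tool_pos']-c['T'][:3,3]); u,v=X[0]/X[2]*c['fx']+c['cx'],X[1]/X[2]*c['fy']+c['cy'];print(u,v)
p=load('s14')[0]; x0,y0=int(u)-70,int(v)-50;print(x0,y0)
cv2.imwrite('pics/s14c.png',cv2.resize(p[y0:y0+100,x0:x0+120],None,fx=6,fy=6,interpolation=3)[:,:,::-1])
E
```

```text
[ 0.47019853 -0.40003035  0.3597383 ] 17.02509941190755 15.930324390278335 [-1.07843475  0.02946883 -0.60214576]
301.4793402229019 238.46565514971613
231 188
```

View pics/s14c.png

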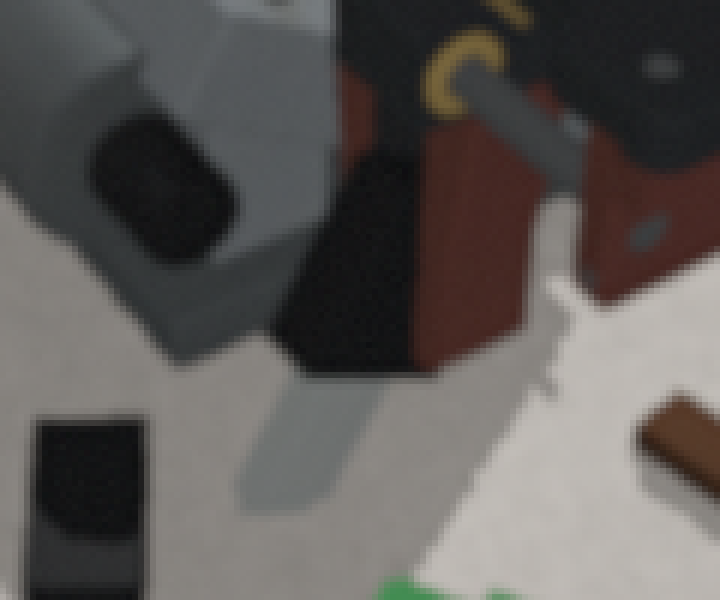

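```bash
python3 - <<'E'
from h import *
np.set_printoptions(precision=1,suppress=True)
st=np.load('pics/st14.npy'); c=load('s14')[2]; T=st[:3]; a=np.radians(st[3])
X=np.array([np.cos(a),np.sin(a),0]);Y=np.array([np.sin(a),-np.cos(a),0])
f=lambda x,y:(231+(x+.5)/6-.5,188+(y+.5)/6-.5)
R={}
for k,(x,y),o in [('Lt',(293,388),.0025),('Lb',(238,478),.0025),('Rt',(384,385),.0025),('Rb',(328,490),.0025),('tipL',(245,513),.0025),('tipR',(303,511),.0025),('hLt',(360,175),-.008),('hLb',(278,325),-.008),('hfront',(310,376),.008),('hfrontR',(438,376),.008)]:
    P=onplane(c,*f(x,y),T+Y*o,Y)-T; R[k]=np.array([P@X*1000,P[2]*1000]); print(k,R[k])
ang=lambda p,q:np.degrees(np.arctan2((R[p]-R[q])[0],(R[p]-R[q])[1]))
print(ang('Lt','Lb'),ang('Rt','Rb'),ang('hLt','hLb')); 
d=R['tipR']-R['tipL'];print('tip',np.degrees(np.arctan2(-d[1],d[0]))); d=R['hfrontR']-R['hfront'];print('sh',np.degrees(np.arctan2(-d[1],d[0])),np.hypot(*d))
E
```

```text
Lt [-34.2  -2.6]
Lb [-47.2 -20.9]
Rt [-11.5 -14.5]
Rb [-24.9 -38.2]
tipL [-45.6 -32.4]
tipR [-31.2 -40.9]
hLt [-12.   34.9]
hLb [-30.9   4.4]
hfront [-34.1   5.4]
hfrontR [ -1.9 -12.6]
35.374790727956885 29.374396757768835 31.745859457247892
tip 30.365637423902662
sh 29.180546049382738 36.80330965542307
```

```bash
python3 - <<'E'
from h import *
np.set_printoptions(precision=1,suppress=True)
st=np.load('pics/st14.npy'); c=load('s14')[2]; T=st[:3]; a=np.radians(st[3])
X=np.array([np.cos(a),np.sin(a),0]);Y=np.array([np.sin(a),-np.cos(a),0])
f=lambda x,y:(231+(x+.5)/6-.5,188+(y+.5)/6-.5)
for x,y in [(414,372),(414,300),(418,180)]:
  for o in(.008,.012):
    P=onplane(c,*f(x,y),T+Y*o,Y)-T; print((x,y),o,P@X*1000,P[2]*1000)
E
```

```text
(414, 372) 0.008 -8.315747924474401 -7.860548733830797
(414, 372) 0.012 -11.540386660039283 -2.667034767168064
(414, 300) 0.008 -9.468539869569666 12.826767356339309
(414, 300) 0.012 -12.675192741295842 17.69751774717315
(418, 180) 0.008 -10.291080657991662 44.33339042314882
(418, 180) 0.012 -13.484900245546118 48.7125743739954
```

```bash
python3 - <<'E'
from h import *
a=plan([.601,.242,.26],17.1,16);print(a)
E
```

```text
20 -36 6 -0; 20 -36 6 -0; 20 -36 6 -0; 19 -36 6 -0; 20 -36 6 -0; 19 -36 6 -0; 20 -36 6 -0; 19 -36 6 -0
20 -36 6 -0; 19 -36 7 -0; 20 -36 6 -0; 19 -36 7 -0; 20 -36 6 -0; 19 -36 7 -0; 20 -36 6 -0; 19 -36 7 -0.1
(array([0.6008447 , 0.24234753, 0.25975281]), np.float64(17.124238233422073))
```

Call:
send_rows(commands="15 -25 0 0; 20 -36 2 0; 22 -40 4 0; 22 -40 6 0; 22 -40 8 0; 22 -40 8 0; 22 -40 8 0; 22 -40 8 0")

```text
time: 26.0
tool_pos: [0.5419, -0.0619, 0.3157]
tcp_rot: [[0.956, 0.293, 0.001], [0.293, -0.956, 0.0], [0.001, -0.0, -1.0]]
wrist_force: [0.2, -0.2, -0.8]
grip_width: 0.183
```

Call:
send_rows(commands="22 -40 8 0; 22 -40 8 0; 22 -40 8 0; 22 -40 8 0; 22 -40 8 0; 20 -40 8 0; 18 -30 8 0; 20 -46 8 0")

```text
time: 27.0
tool_pos: [0.6107, 0.2877, 0.2517]
tcp_rot: [[0.957, 0.29, 0.001], [0.29, -0.957, -0.001], [0.0, 0.001, -1.0]]
wrist_force: [0.6, -0.0, -1.3]
grip_width: 0.181
```

```bash
python3 - <<'E'
from h import *
s=get_state();print(s['tool_pos'],yaw(s['tcp_rot']),s['grip_width']*88,s['qpos'])
a=plan([.601,.242,.159],17.1,7)
E
```

```text
[0.61070487 0.28773289 0.25170477] 16.88750065500263 15.959566061155614 [-50.86428036  28.16274467  29.64183669  88.75015242 -14.63192653
  66.96348031 -91.5067605 ]
-3 6 13 -0; -3 6 13 -0; -3 6 13 -0; -3 6 13 -0.1; -4 6 14 -0; -3 5 13 -0.1; -4 6 14 -0
```

Call:
send_rows(commands="-3 6 12 0; -3 6 12 0; -3 6 12 0; -3 6 12 0; -4 6 12 0; -3 5 12 0; -4 6 12 0; 0 0 0 0")

```text
time: 28.0
tool_pos: [0.5991, 0.2411, 0.1666]
tcp_rot: [[0.956, 0.292, -0.002], [0.292, -0.956, -0.001], [-0.002, 0.001, -1.0]]
wrist_force: [-0.8, 0.0, -1.4]
grip_width: 0.178
```

Call:
send_rows(commands="0 0 0 0; 0 0 0 0; 0 0 0 0; 0 0 0 0; 0 0 0 0; 0 0 0 0; 0 0 0 0; 0 0 0 0")

```text
time: 29.0
tool_pos: [0.5999, 0.2421, 0.1677]
tcp_rot: [[0.956, 0.293, -0.0], [0.293, -0.956, 0.0], [-0.0, -0.0, -1.0]]
wrist_force: [-0.7, -0.2, -1.1]
grip_width: 0.183
```

```bash
python3 - <<'E'
from h import *
s=get_state();print(s['tool_pos'],yaw(s['tcp_rot']),s['grip_width']*88,s['wrist_force'],s['dq'])
np.save('pics/st15.npy',np.r_[s['tool_pos'],yaw(s['tcp_rot'])])
save('side','s15');save('wrist','w15');save('top','t15')
c=load('s15')[2]; X=c['T'][:3,:3].T@(s['tool_pos']-c['T'][:3,3]); u,v=X[0]/X[2]*c['fx']+c['cx'],X[1]/X[2]*c['fy']+c['cy'];print(u,v)
p=load('s15')[0]; x0,y0=int(u)-50,int(v)-35;print(x0,y0)
cv2.imwrite('pics/s15c.png',cv2.resize(p[y0:y0+70,x0:x0+90],None,fx=8,fy=8,interpolation=3)[:,:,::-1])
E
```

```text
[0.59985642 0.24208899 0.16774029] 17.024634692144613 16.147860059179294 [-0.71016863 -0.19646098 -1.11132672] [-0.13091174 -0.05565634 -0.03387965  0.01535804  0.06336151 -0.08226726
  0.04118764]
266.3666748235369 129.10250785237184
216 94
```

View pics/s15c.png

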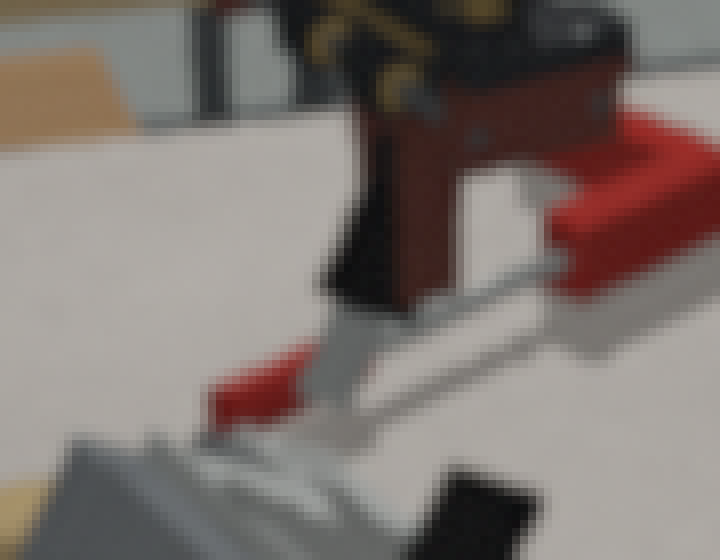

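View pics/w15.png

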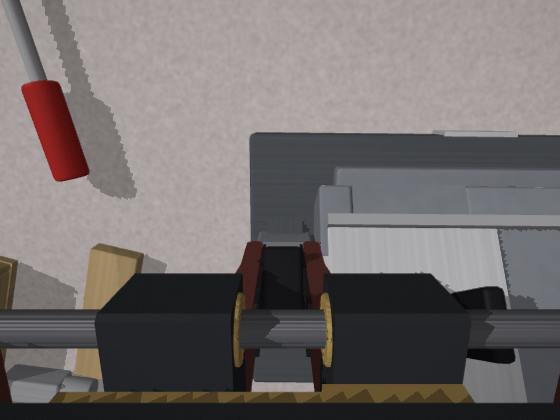

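Call:
send_rows(commands="0 0.3 3 0; 0 0.2 4 0; 0 0 3 0; 0 0 0 0; 0 0 0 0; 0 0 0 0; 0 0 0 0; 0 0 0 0")

```text
time: 30.15
tool_pos: [0.6, 0.2416, 0.1578]
tcp_rot: [[0.956, 0.293, 0.0], [0.293, -0.956, 0.0], [0.0, -0.0, -1.0]]
wrist_force: [0.4, 0.6, -1.3]
grip_width: 0.177
```

Call:
send_rows(commands="-1.3 0 2.1 0; -1.3 0 2.1 0; -1.3 0 2.1 0; -1.4 0 2.1 0; -1.3 0 2.1 0; -1.3 0 2.1 0; 0 0 0 0; 0 0 0 0")

```text
time: 31.15
tool_pos: [0.5925, 0.2393, 0.1452]
tcp_rot: [[0.956, 0.293, 0.0], [0.293, -0.956, 0.0], [0.0, -0.0, -1.0]]
wrist_force: [0.7, -0.4, -0.8]
grip_width: 0.182
```

```bash
cat >> h.py <<'E'
O=np.array([.5543,.2275,.1048])
def key(dx=-.0175,dz=-.004):
    s=get_state(); R=s['tcp_rot']; F=frame(17.1); a=np.radians(17.1); S=s['tool_pos']+np.array([np.cos(a)*dx,np.sin(a)*dx,dz])
    r=lambda v:[round(float(x),2) for x in v]
    print('t',s['time'],'S in switch mm',r(F.T@(S-O)*1000),'F in switch',r(F.T@s['wrist_force']),'T',r(s['torque']),'w',round(s['grip_width']*88,2),'yaw',round(float(yaw(R)),2))
E
python3 -c "
from h import *
key()"
```

```text
t 31.15 S in switch mm [0.23, -0.08, 42.81] F in switch [-0.91, 0.61, -0.36] T [0.02, 0.11, 0.02] w 15.98 yaw 17.03
```

Call:
send_rows(commands="-1 0 1.7 0; -1.1 0 1.7 0; -1 0 1.7 0; -1.1 0 1.7 0; 0 0 0 0; 0 0 0 0; 0 0 0 0; 0 0 0 0")

```text
time: 32.15
tool_pos: [0.5885, 0.2381, 0.1384]
tcp_rot: [[0.956, 0.293, 0.0], [0.293, -0.956, 0.0], [0.0, -0.0, -1.0]]
wrist_force: [-0.6, -0.0, -0.9]
grip_width: 0.182
```

```bash
python3 -c "
from h import *
key()
save('side','s16');save('wrist','w16')
p=load('s16')[0];cv2.imwrite('pics/s16c.png',cv2.resize(p[94:164,206:296],None,fx=8,fy=8,interpolation=3)[:,:,::-1])"
```

```text
t 32.15 S in switch mm [0.18, -0.08, 34.76] F in switch [-0.0, -0.18, -1.12] T [-0.02, 0.13, -0.0] w 16.04 yaw 17.03
```

View pics/s16c.png

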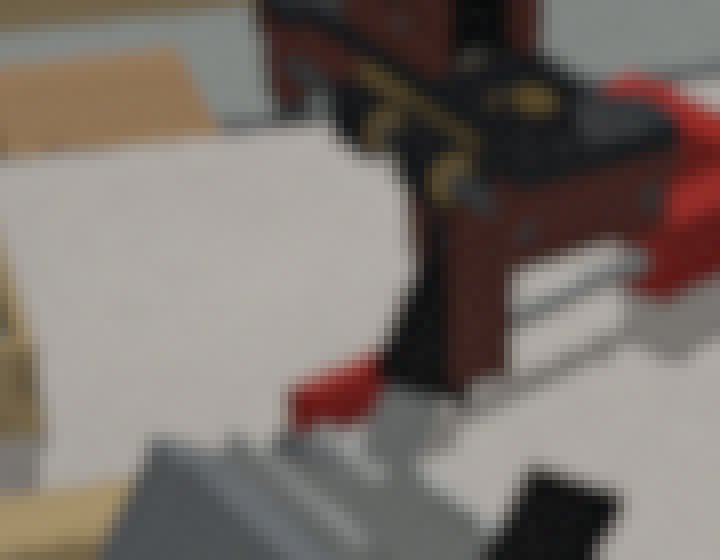

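View pics/w16.png

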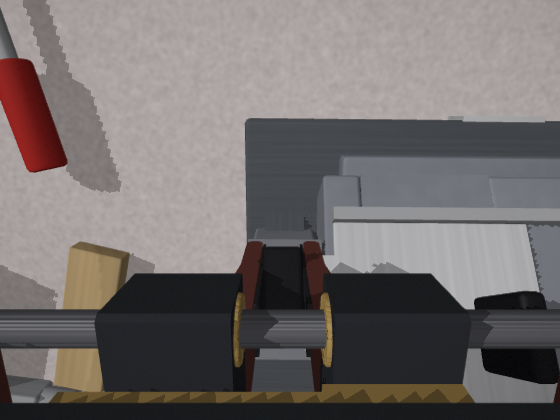

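No contact force so far. By reckoning the tip is 3 mm into the slot, so I'll go on with a gentler grip that lets the key self-align.

Call:
send_rows(commands="-1 0 1.7 0; -1.1 0 1.7 0; -1 0 1.7 0; -1.1 0 1.7 0; 0 0 0 0; 0 0 0 0; 0 0 0 0; 0 0 0 0", newtons=15)

```text
time: 33.25
tool_pos: [0.5845, 0.2369, 0.1316]
tcp_rot: [[0.956, 0.293, 0.0], [0.293, -0.956, 0.0], [0.0, -0.0, -1.0]]
wrist_force: [-0.2, 0.4, -1.7]
grip_width: 0.184
```

```bash
python3 -c "
from h import *
key()"
```

```text
t 33.25 S in switch mm [0.14, -0.07, 26.85] F in switch [-0.78, -0.42, -1.47] T [0.01, 0.04, 0.05] w 16.16 yaw 17.03
```

Call:
send_rows(commands="-1 0 1.7 0; -1.1 0 1.7 0; -1 0 1.7 0; -1.1 0 1.7 0; -1 0 1.7 0; -1.1 0 1.7 0; 0 0 0 0; 0 0 0 0")

```text
time: 34.25
tool_pos: [0.5787, 0.2351, 0.1213]
tcp_rot: [[0.956, 0.293, 0.001], [0.293, -0.956, 0.0], [0.001, 0.0, -1.0]]
wrist_force: [3.9, 1.5, -3.8]
grip_width: 0.181
```

```bash
python3 -c "
from h import *
key()"
```

```text
t 34.25 S in switch mm [-0.16, -0.1, 14.89] F in switch [-5.5, -0.29, -1.0] T [0.22, -0.78, -0.03] w 15.95 yaw 17.03
```

Call:
send_rows(commands="0.6 0 0.4 0; -1 0 1.7 0; -1.1 0 1.7 0; -1 0 1.7 0; 0 0 0 0; 0 0 0 0; 0 0 0 0; 0 0 0 0")

```text
time: 35.25
tool_pos: [0.5758, 0.2342, 0.1157]
tcp_rot: [[0.956, 0.293, -0.0], [0.293, -0.956, -0.0], [-0.001, 0.0, -1.0]]
wrist_force: [1.2, 0.3, -4.0]
grip_width: 0.181
```

```bash
python3 -c "
from h import *
key()"
```

```text
t 35.25 S in switch mm [-0.59, -0.08, 8.46] F in switch [-3.2, 0.1, -2.74] T [0.08, -0.25, 0.01] w 15.89 yaw 17.03
```

Call:
send_rows(commands="-0.5 0 0.8 0; -0.5 0 0.9 0; -0.5 0 0.8 0; -0.5 0 0.9 0; 0 0 0 0; 0 0 0 0; 0 0 0 0; 0 0 0 0")

```text
time: 36.25
tool_pos: [0.576, 0.2342, 0.1142]
tcp_rot: [[0.956, 0.293, 0.004], [0.293, -0.956, 0.002], [0.004, -0.001, -1.0]]
wrist_force: [1.6, 0.7, 5.3]
grip_width: 0.185
```

```bash
python3 -c "
from h import *
key()
save('side','s17');save('wrist','w17')
p=load('s17')[0];cv2.imwrite('pics/s17c.png',cv2.resize(p[94:164,206:296],None,fx=8,fy=8,interpolation=3)[:,:,::-1])"
```

```text
t 36.25 S in switch mm [-1.52, -0.07, 7.35] F in switch [1.35, -0.21, 5.44] T [0.04, -0.17, -0.02] w 16.24 yaw 17.02
```

View pics/s17c.png

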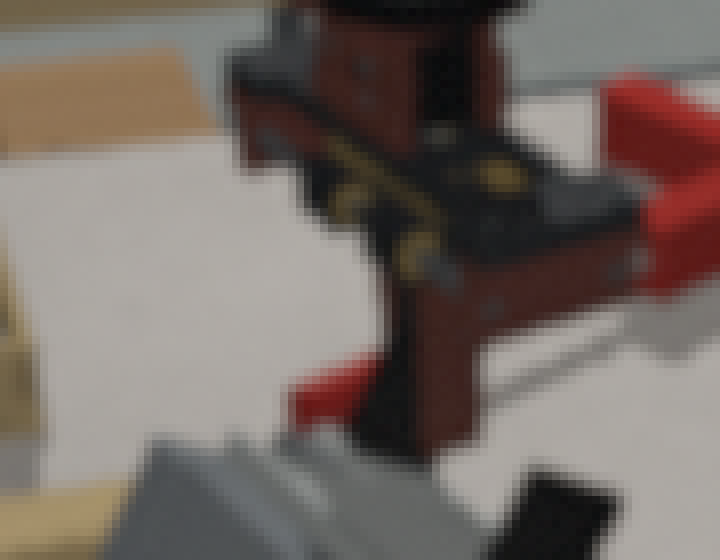

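Call:
send_rows(commands="-0.5 0 0.9 0; -0.5 0 0.9 0; -0.5 0 0.9 0; -0.5 0 0.9 0; 0 0 0 0; 0 0 0 0; 0 0 0 0; 0 0 0 0")

```text
time: 37.35
tool_pos: [0.5764, 0.2344, 0.1125]
tcp_rot: [[0.956, 0.293, 0.009], [0.293, -0.956, 0.004], [0.009, -0.001, -1.0]]
wrist_force: [4.9, 0.8, 12.6]
grip_width: 0.183
```

```bash
python3 -c "
from h import *
key()"
```

```text
t 37.35 S in switch mm [-2.88, -0.12, 6.12] F in switch [2.52, 0.68, 13.27] T [0.16, -0.6, -0.03] w 16.07 yaw 17.01
```

Call:
send_rows(commands="1 0 -1.8 0; 0 0 0 0; 0 0 0 0; 0 0 0 0; 0 0 -10 0; 0 0 -20 0; 0 0 -20 0; 0 0 -20 0", jaw=0)

```text
time: 38.35
tool_pos: [0.5736, 0.2335, 0.183]
tcp_rot: [[0.956, 0.293, 0.001], [0.293, -0.956, 0.001], [0.002, -0.0, -1.0]]
wrist_force: [-0.2, -0.5, 0.7]
grip_width: 0.499
```

Call:
send_rows(commands="-12 0 -5 0; -12 0 -5 0; -10 0 -5 0; -6 0 -5 0; 0 0 0 0; 0 0 0 0; 0 0 0 0; 0 0 0 0", jaw=0)

```text
time: 39.35
tool_pos: [0.535, 0.2216, 0.2004]
tcp_rot: [[0.956, 0.293, -0.0], [0.293, -0.956, -0.0], [-0.0, 0.0, -1.0]]
wrist_force: [0.5, -0.8, -0.3]
grip_width: 0.505
```

```bash
python3 -c "
from h import *
s=get_state();print(s['tool_pos'],s['time'],s['grip_width'],s['wrist_force'])
save('wrist','w18');save('side','s18')
p=load('s18')[0];cv2.imwrite('pics/s18c.png',cv2.resize(p[94:194,206:326],None,fx=6,fy=6,interpolation=3)[:,:,::-1])"
```

```text
[0.53497727 0.22163922 0.20040556] 39.35 0.5049967972340205 [ 0.53433362 -0.76655494 -0.29388866]
```

View pics/w18.png

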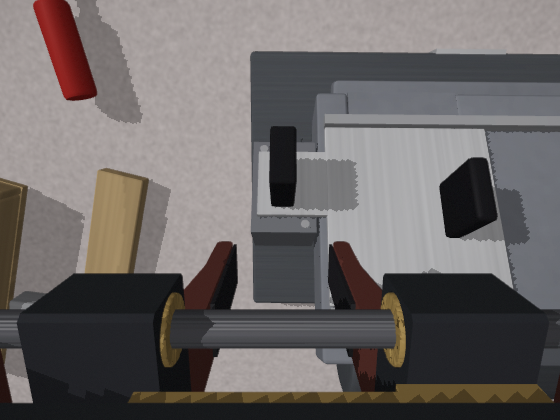

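View pics/s18c.png

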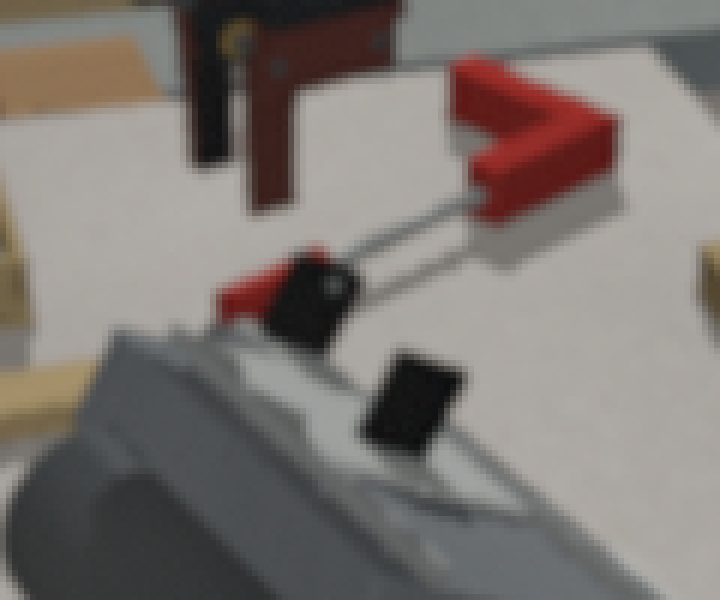

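```bash
python3 - <<'E'
from h import *
np.set_printoptions(precision=1,suppress=True)
p,d,c=load('w18');W=cloud(d,c);F=frame(17.1)
L=(W-O)@F*1000
cv2.imwrite('pics/w18c.png',cv2.resize(p[110:250,235:345],None,fx=5,fy=5,interpolation=3)[:,:,::-1])
for v in range(122,216,6): print(v,[L[v,u].round(1).tolist() for u in (275,283,291)])
print('tab',[L[v,262] for v in(165,180,195)],'handle',[L[v,u] for v,u in((165,475),(175,478))])
E
```

```text
122 [[-76.5, -7.1, -39.9], [-76.8, 0.1, -40.4], [-76.3, 7.2, -39.5]]
128 [[-17.4, -4.9, 50.2], [-17.4, -0.1, 50.2], [-17.3, 4.8, 50.4]]
134 [[-12.9, -4.9, 51.0], [-13.0, -0.1, 50.8], [-12.6, 4.7, 51.4]]
140 [[-8.1, -4.8, 52.3], [-8.1, -0.1, 52.3], [-8.1, 4.7, 52.2]]
146 [[-4.9, -4.8, 50.8], [-4.6, -0.1, 51.4], [-4.8, 4.7, 51.2]]
152 [[-1.0, -4.8, 50.7], [-1.0, -0.1, 50.8], [-1.0, 4.6, 50.9]]
158 [[3.0, -4.8, 51.0], [3.3, -0.1, 51.5], [2.8, 4.6, 50.7]]
164 [[7.3, -4.8, 51.9], [6.6, -0.1, 50.4], [7.3, 4.6, 51.9]]
170 [[11.0, -4.7, 51.8], [10.6, -0.1, 50.8], [10.9, 4.5, 51.4]]
176 [[14.7, -4.7, 51.7], [14.7, -0.1, 51.5], [14.4, 4.5, 51.0]]
182 [[18.1, -4.7, 50.8], [17.9, -0.1, 50.2], [17.9, 4.5, 50.2]]
188 [[18.7, -4.9, 42.9], [18.0, -0.1, 41.0], [18.8, 4.7, 43.0]]
194 [[18.2, -5.1, 31.2], [18.7, -0.1, 32.3], [18.7, 4.9, 32.3]]
200 [[19.1, -5.3, 22.2], [19.3, -0.1, 22.9], [18.6, 5.2, 20.9]]
206 [[18.3, -5.6, 7.4], [18.6, -0.1, 8.3], [19.0, 5.4, 9.6]]
212 [[22.2, -5.6, 5.9], [22.3, -0.1, 6.3], [22.3, 5.5, 6.3]]
tab [array([-13.2, -15.1,   6.2]), array([ -1.8, -15. ,   5.5]), array([ 10.4, -14.7,   7.9])] handle [array([  7.2, 112.5,  50.2]), array([ 13.6, 113.1,  50.5])]
```

View pics/w18c.png

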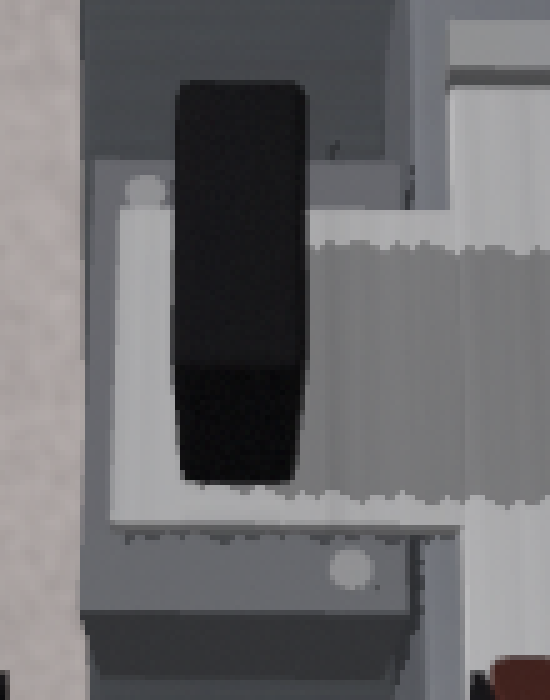

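The key is fully home. Its head top reads z 51 mm (home value 51), flat along x, centred within 0.5 mm in x and y, and the fingers are clear. Next is the tug on the handle.

```bash
python3 - <<'E'
from h import *
plan([.590,.1174,.20],17.1,6); plan([.590,.1174,.13],17.1,6,(np.array([.590,.1174,.2]),17.1))
E
```

```text
4 19 0 -0; 4 19 0 -0; 4 19 0 -0; 3 20 0 -0; 4 19 0 -0; 3 20 1 -0.1
0 0 12 -0; 0 0 12 -0; 0 0 11 -0; 0 0 12 -0; 0 0 11 -0; 0 0 12 -0
```

Call:
send_rows(commands="4 19 0 0; 4 19 0 0; 4 19 0 0; 3 20 0 0; 4 19 0 0; 3 20 0 0; 0 0 0 0; 0 0 0 0")

```text
time: 40.45
tool_pos: [0.5897, 0.1178, 0.2005]
tcp_rot: [[0.956, 0.293, -0.0], [0.293, -0.956, 0.0], [-0.0, -0.001, -1.0]]
wrist_force: [0.3, 0.4, 0.4]
grip_width: 0.501
```

Call:
send_rows(commands="0 0 12 0; 0 0 12 0; 0 0 12 0; 0 0 12 0; 0 0 12 0; 0 0 10 0; 0 0 0 0; 0 0 0 0")

```text
time: 41.45
tool_pos: [0.5902, 0.1172, 0.1309]
tcp_rot: [[0.956, 0.293, 0.001], [0.293, -0.956, 0.0], [0.001, 0.0, -1.0]]
wrist_force: [-0.9, 0.3, 0.1]
grip_width: 0.5
```

Call:
send_rows(commands="0 0 0 0; 0 0 0 0; 0 0 0 0; 0 0 0 0; 0 0 0 0; 0 0 0 0; 0 0 0 0; 0 0 0 0", jaw=1, newtons=25)

```text
time: 42.45
tool_pos: [0.59, 0.1172, 0.1308]
tcp_rot: [[0.956, 0.293, 0.0], [0.293, -0.956, 0.0], [0.0, -0.0, -1.0]]
wrist_force: [-0.5, 0.8, 1.9]
grip_width: 0.138
```

Gripped at 12.1 mm wide. I'll tug towards open in small steps.

Call:
send_rows(commands="0 1 0 0; 0 1 0 0; 0 1 0 0; 0 1 0 0; 0 1 0 0; 0 1 0 0; 0 1 0 0; 0 0 0 0")

```text
time: 43.45
tool_pos: [0.592, 0.1105, 0.1307]
tcp_rot: [[0.956, 0.293, 0.0], [0.293, -0.956, 0.0], [0.0, -0.0, -1.0]]
wrist_force: [-1.8, 2.4, 5.6]
grip_width: 0.133
```

Call:
send_rows(commands="0 1 0 0; 0 1 0 0; 0 1 0 0; 0 1 0 0; 0 0 0 0; 0 0 0 0; 0 0 0 0; 0 0 0 0")

```text
time: 44.45
tool_pos: [0.5921, 0.1099, 0.1307]
tcp_rot: [[0.955, 0.295, -0.002], [0.295, -0.955, 0.003], [-0.001, -0.004, -1.0]]
wrist_force: [-5.8, 9.0, 8.4]
grip_width: 0.133
```

```bash
python3 -c "
from h import *
key(); F=frame(17.1); print(F.T@(get_state()['tool_pos']-np.array([.59,.1172,.1308]))*1000)"
```

```text
t 44.45 S in switch mm [25.11, 123.56, 10.13] F in switch [6.91, -10.27, 5.56] T [1.38, 1.16, -0.33] w 11.69 yaw 17.17
[ 0.04550694  7.64202152 -0.14375494]
```

The guard stops dead at 7.6 mm while I pull with 10 N. One slightly firmer pull, then release.

Call:
send_rows(commands="0 1 0 0; 0 1 0 0; 0 1 0 0; 0 0 0 0; 0 0 0 0; 0 -2 0 0; 0 -2 0 0; 0 -2 0 0")

```text
time: 45.45
tool_pos: [0.5921, 0.1099, 0.1307]
tcp_rot: [[0.956, 0.294, -0.0], [0.294, -0.956, 0.0], [0.0, -0.0, -1.0]]
wrist_force: [-2.3, -0.0, 5.0]
grip_width: 0.136
```

Call:
send_rows(commands="0 0 0 0; 0 0 0 0; 0 0 0 0; 0 0 0 0; 0 0 -10 0; 0 0 -20 0; 0 0 -25 0; 0 0 -25 0", jaw=0)

```text
time: 46.45
tool_pos: [0.5923, 0.1095, 0.2121]
tcp_rot: [[0.956, 0.293, 0.001], [0.293, -0.956, 0.0], [0.001, 0.0, -1.0]]
wrist_force: [-0.1, -0.4, 0.3]
grip_width: 0.501
```

Call:
send_rows(commands="-9 -12 0 0; -9 -14 0 0; -9 -14 0 0; -9 -14 0 0; -9 -14 0 0; 0 -5 0 0; 0 0 0 0; 0 0 0 0")

```text
time: 47.45
tool_pos: [0.5283, 0.1657, 0.2107]
tcp_rot: [[0.956, 0.292, 0.0], [0.292, -0.956, -0.0], [0.0, 0.0, -1.0]]
wrist_force: [-0.1, 0.2, -0.6]
grip_width: 0.502
```

```bash
python3 - <<'E'
from h import *
np.set_printoptions(precision=1,suppress=True)
s=get_state();print(s['tool_pos'],s['time'],s['grip_width'],s['wrist_force'])
p,d,c=save('wrist','w20');save('side','s20');save('top','t20')
F=frame(17.1);L=(cloud(d,c)-O)@F*1000
m=(p.max(-1)<45)&(L[...,2]>45)&(L[...,2]<56)
for nm,y in(('key',(-30,30)),('handle',(90,150))):
    q=L[m&(L[...,1]>y[0])&(L[...,1]<y[1])]; print(nm,len(q),q.mean(0),np.percentile(q,2,axis=0),np.percentile(q,98,axis=0))
    A=np.c_[q[:,:2],np.ones(len(q))]; print('slopes',np.linalg.lstsq(A,q[:,2],rcond=None)[0][:2]*1000,'mrad')
E
```

```text
[0.5 0.2 0.2] 47.45 0.5023638897433784 [-0.1  0.2 -0.6]
key 1554 [-0.6  4.2 51.2] [-20.2  -3.6  46.4] [15.7 11.3 53. ]
slopes [-12.3 -89.5] mrad
handle 1248 [ 23.3 121.6  49.6] [  4.  116.9  45.6] [ 40.7 127.4  51.4]
slopes [-21.3 180.7] mrad
```

View pics/w20.png

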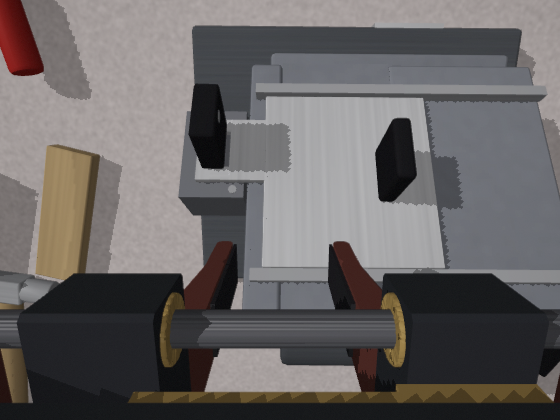

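View pics/s20.png

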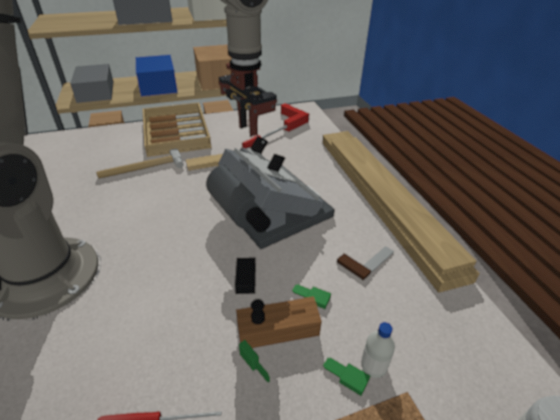

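Call:
send_rows(commands="5 -10 1 0; 5 -10 2 0; 5 -10 2 0; 4 -11 2 0; 4 -11 3 0; 0 0 0 0; 0 0 0 0; 0 0 0 0")

```text
time: 48.6
tool_pos: [0.5347, 0.222, 0.2008]
tcp_rot: [[0.956, 0.292, 0.0], [0.292, -0.956, -0.0], [0.0, 0.0, -1.0]]
wrist_force: [-0.2, 0.4, 0.2]
grip_width: 0.5
```

```bash
python3 - <<'E'
from h import *
np.set_printoptions(precision=1,suppress=True)
p,d,c=save('wrist','w21')
F=frame(17.1);L=(cloud(d,c)-O)@F*1000
m=(p.max(-1)<45)&(L[...,2]>48)&(L[...,2]<55)&(abs(L[...,1])<25)
q=L[m]; A=np.c_[q[:,:2],np.ones(len(q))]; print(len(q),q.mean(0),np.percentile(q,2,axis=0),np.percentile(q,98,axis=0),np.linalg.lstsq(A,q[:,2],rcond=None)[0]*1000)
p0,d0,c0=load('w18');L0=(cloud(d0,c0)-O)@F*1000;m=(p0.max(-1)<45)&(L0[...,2]>48)&(L0[...,2]<55)&(abs(L0[...,1])<25);q=L0[m];A=np.c_[q[:,:2],np.ones(len(q))]; print(len(q),q.mean(0),np.percentile(q,2,axis=0),np.percentile(q,98,axis=0),np.linalg.lstsq(A,q[:,2],rcond=None)[0]*1000)
cv2.imwrite('pics/w21c.png',cv2.resize(p[100:260,225:345],None,fx=4,fy=4,interpolation=3)[:,:,::-1])
E
```

```text
1515 [-1.7  3.2 51.6] [-20.8  -4.1  49.6] [15.4 10.7 53.1] [   21.    -16.9 51679.9]
1513 [ 0.9 -0.4 51. ] [-17.7  -7.7  49.3] [18.3  7.  52.3] [   -2.4     2.8 50960.1]
```

View pics/w21c.png

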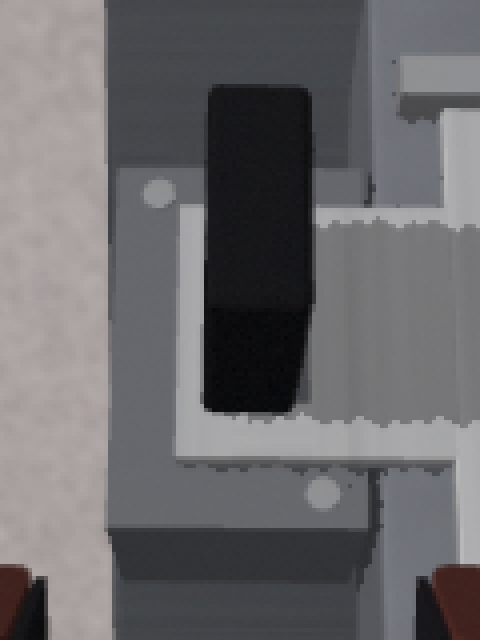

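The tongue is still home: head top z about 51.6 mm, lean about 0.03 rad, shifted within the slot's play. To be sure the key stays straight while loaded, I'll repeat the tug more gently and with longer holds.

Call:
send_rows(commands="4 20 0 0; 4 21 0 0; 4 21 0 0; 4 21 0 0; 3 21 0 0; 3 20 0 0; 0 0 0 0; 0 0 10 0")

```text
time: 49.65
tool_pos: [0.5923, 0.1114, 0.1908]
tcp_rot: [[0.956, 0.293, 0.001], [0.293, -0.956, 0.001], [0.001, -0.001, -1.0]]
wrist_force: [-1.0, 0.6, 0.7]
grip_width: 0.497
```

Call:
send_rows(commands="0 0 12 0; 0 0 12 0; 0 0 12 0; 0 0 12 0; 0 0 12 0; 0 0 0 0; 0 0 0 0; 0 0 0 0")

```text
time: 50.65
tool_pos: [0.5923, 0.1105, 0.1312]
tcp_rot: [[0.956, 0.293, 0.001], [0.293, -0.956, 0.0], [0.001, -0.0, -1.0]]
wrist_force: [0.1, -0.3, 0.1]
grip_width: 0.5
```

Call:
send_rows(commands="0 0 0 0; 0 0 0 0; 0 0 0 0; 0 0 0 0; 0 0 0 0; 0 -1 0 0; 0 -1 0 0; 0 0 0 0", jaw=1, newtons=25)

```text
time: 51.65
tool_pos: [0.5915, 0.1121, 0.1307]
tcp_rot: [[0.956, 0.292, 0.0], [0.292, -0.956, -0.0], [0.0, 0.0, -1.0]]
wrist_force: [0.5, -2.7, 0.2]
grip_width: 0.14
```

Call:
send_rows(commands="0 1 0 0; 0 1 0 0; 0 0.5 0 0; 0 0.5 0 0; 0 0.5 0 0; 0 0.5 0 0; 0 0.5 0 0; 0 0 0 0")

```text
time: 52.65
tool_pos: [0.5921, 0.11, 0.1307]
tcp_rot: [[0.956, 0.294, -0.001], [0.294, -0.956, 0.002], [-0.0, -0.002, -1.0]]
wrist_force: [-4.7, 6.3, 4.0]
grip_width: 0.134
```

Call:
send_rows(commands="0 0.5 0 0; 0 0 0 0; 0 0.5 0 0; 0 0 0 0; 0 0.5 0 0; 0 0 0 0; 0 0 0 0; 0 0 0 0")

```text
time: 53.65
tool_pos: [0.5921, 0.1099, 0.1307]
tcp_rot: [[0.955, 0.295, -0.002], [0.295, -0.955, 0.003], [-0.001, -0.004, -1.0]]
wrist_force: [-4.7, 9.6, 5.2]
grip_width: 0.139
```

```bash
python3 -c "
from h import *
key(); F=frame(17.1); print(F.T@(get_state()['tool_pos']-np.array([.59,.1172,.1308]))*1000)"
```

```text
t 53.65 S in switch mm [25.09, 123.54, 10.11] F in switch [4.2, -10.52, 3.54] T [1.47, 0.98, -0.42] w 12.22 yaw 17.18
[ 0.02026916  7.61947001 -0.16786998]
```

It holds at 7.6 mm again under 10 N. I'll relax the guard about 2 mm off the tongue, release, back off and check.

Call:
send_rows(commands="0 -2 0 0; 0 -2 0 0; 0 -1.5 0 0; 0 -1 0 0; 0 0 0 0; 0 0 0 0; 0 0 0 0; 0 0 0 0")

```text
time: 54.65
tool_pos: [0.5913, 0.1128, 0.1307]
tcp_rot: [[0.956, 0.293, 0.0], [0.293, -0.956, -0.0], [0.0, 0.0, -1.0]]
wrist_force: [1.4, -2.3, 1.0]
grip_width: 0.137
```

Call:
send_rows(commands="0 0 0 0; 0 0 0 0; 0 0 0 0; 0 0 0 0; 0 0 -10 0; 0 0 -20 0; 0 0 -20 0; 0 0 -20 0", jaw=0)

```text
time: 55.65
tool_pos: [0.5913, 0.1128, 0.202]
tcp_rot: [[0.956, 0.293, 0.001], [0.293, -0.956, 0.0], [0.001, -0.0, -1.0]]
wrist_force: [0.4, -0.1, 0.6]
grip_width: 0.501
```

Call:
send_rows(commands="-4 -20 0 0; -4 -21 0 0; -4 -21 0 0; -4 -21 0 0; -3 -21 0 0; -3 -20 0 0; 0 0 0 0; 0 0 0 0")

```text
time: 56.65
tool_pos: [0.5344, 0.2241, 0.2011]
tcp_rot: [[0.956, 0.292, 0.001], [0.292, -0.956, -0.0], [0.001, 0.0, -1.0]]
wrist_force: [-0.4, -0.1, -0.7]
grip_width: 0.497
```

```bash
python3 - <<'E'
from h import *
np.set_printoptions(precision=1,suppress=True)
s=get_state();print(s['tool_pos'],s['time'],s['wrist_force'])
p,d,c=save('wrist','w22');save('side','s22')
F=frame(17.1);L=(cloud(d,c)-O)@F*1000
m=(p.max(-1)<45)&(L[...,2]>48)&(L[...,2]<55)&(abs(L[...,1])<25)
q=L[m]; A=np.c_[q[:,:2],np.ones(len(q))]; print(len(q),q.mean(0),np.percentile(q,2,axis=0),np.percentile(q,98,axis=0),np.linalg.lstsq(A,q[:,2],rcond=None)[0]*1000)
cv2.imwrite('pics/w22c.png',cv2.resize(p[80:260,200:360],None,fx=4,fy=3.3,interpolation=3)[:,:,::-1])
E
```

```text
[0.5 0.2 0.2] 56.65 [-0.4 -0.1 -0.7]
1512 [-2.   0.8 51.6] [-20.9  -6.8  49.4] [15.1  8.5 53.3] [   24.2     5.  51640.3]
```

View pics/w22c.png

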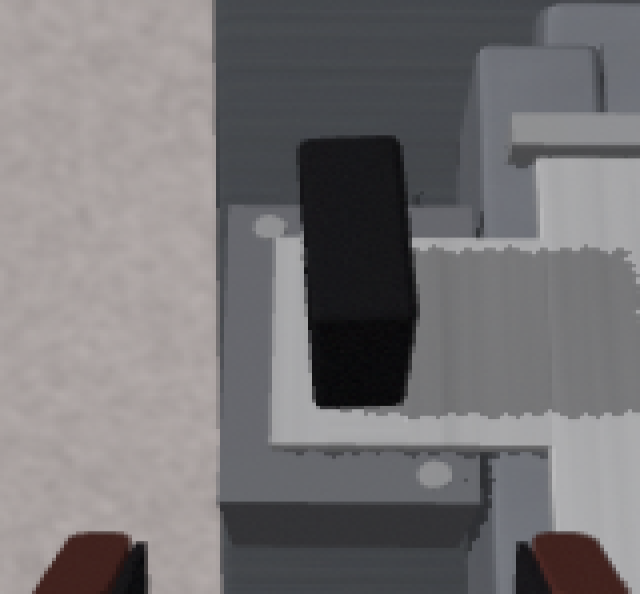

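View pics/s22.png

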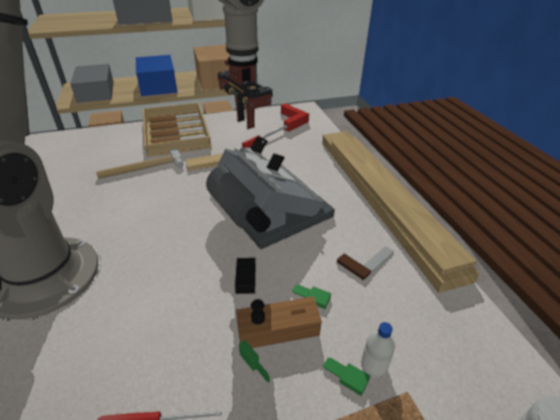

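The key is home and straighter: head top z 51.6 mm, y about 0.9, lean about 0.025 rad. The guard rests about 4–5 mm from shut with the tongue holding it, and the gripper is clear. Handing in.

```bash
python3 -c "
from h import *
print(sign_off()); print(get_state()['time'])"
```

```text
the job is handed in; nothing more can be done
None
the job is handed in; nothing more can be done
```

The trimmer is locked: the guard is shut and the tongue key is fully home in the interlock. I handed the job in at about 57 s and got no verdict back.

**What I did**
- I slid the guard shut by its handle, 58.9 mm, until the stop pushed back with about 10 N.
- I took the black oblong key from the block. The tool cannot tilt, so I leaned the key about 31° in the grip against the mouth of its pocket. I then pushed it along the slot's axis until the shoulder seated, and let go.
- I tugged the guard twice by its handle. Both times it stopped dead at 7.6 mm while I pulled with about 10 N. I then eased it off the tongue and let go.

**Last checks**
- **Key:** the head top was 51.6 mm out, so the shoulder is about 6.6 mm against the 8.5 mm limit. It leans about 0.025 rad (limit 0.09) and its head sits about 2 mm and 1 mm off the slot's centre line (limit 4).
- **Guard:** by arm position it rests about 5 mm from shut. The gripper is clear of everything.
- **Bench:** the chuck key, glue, sanding block and try square looked unmoved in the side view. I did not check the offcut there at the end. The green look-alikes, upright in the first picture, were lying flat before I first came near the block.

**Checks that disagreed or were missing**
- Early wrist pictures were taken while the arm was still settling and put the slot up to 15 mm out in height. I discarded them and measured again.
- A two-view height for the key in the block came out poor (0.072 m), so I used the depth reading (about 0.096 m).
- I could not see how far the key leaned while the guard was pulling on it. After the first tug it leaned about 0.03 to 0.05 rad, so I repeated the tug more slowly.

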